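Check the windows of a glass reference cell and hold it in the photometer's light path

TASK

Take the amber reference cell out of the rack, touching it only on its two broad frosted faces: the fingers must never touch its end windows or its white lid. Show both windows to the bench microscope, holding each still and square for a second at the point of focus on its axis: first the window at the end with the black mark, then, with the cell turned round, the other. Then lower the cell upright into the photometer's cell holder with the black mark towards the lamp, press the sprung floor fully down so that the shutter opens, and finish while still gripping the cell and holding it down there; leave the green and blue cells in the rack and the things standing about where they are.

Things in the scene. Friction and masses are not known exactly. Their poses are not given: they have to be found in the camera images.
- amber_cell: amber glass reference cell, 52.5 long (x) x 12.5 thick (y) x 45 mm high, about 90 g, with a 4 mm white lid; origin under its centre, z up. Its broad faces (+y, -y; 12.5 mm apart) are frosted: grip there, mid-length, in the upper half, fingertips 20 mm or more above the underside so that they clear rack, holder and light path. Its ends are clear windows; the black mark on the lid is at the -x end
- amber_cell_marked: clear window at the marked (-x) end of the amber cell, 1.5 x 12.5 x 45 mm; origin at its centre, 25.5 mm from the middle of the cell, 22.5 mm above the underside; the fingers must not touch it
- amber_cell_plain: clear window at the unmarked (+x) end of the amber cell, same size; origin at its centre, 25.5 mm from the middle of the cell, 22.5 mm above the underside; the fingers must not touch it
- amber_cell_lid: white lid on the amber cell, 48 x 8.5 x 4 mm, fixed, with the black mark on top at its -x end; origin at the centre of its underside, 45 mm above the cell's underside; the fingers must not touch it
- green_cell: green reference cell of the same shape in the same rack; leave it there
- blue_cell: blue reference cell of the same shape in the same rack; leave it there
- cell_rack: white rack, fixed, 204 (x) x 40 (y) x 14 mm high; origin under its centre. Three slots 55 x 15 mm in a line along x, at x = -66, 0 and +66 mm, floors 4 mm above the bench. The cells stand in them end to end, lengthwise along x, marked ends to -x; which cell is in which slot varies
- microscope: white bench microscope lying level on a low stand, fixed, barrel 35 mm thick and 86 mm long with its axis 115 mm above the bench; origin on the bench under the barrel; it looks along its -x. Highest point 135 mm
- microscope_lens (a point): middle of the microscope's front lens, with its ring of white lights; 45 mm along -x from the origin, 115 mm above the bench; axes as the microscope's
- microscope_focus (a point): point of focus: on the microscope's axis, 25 mm in front of the lens (-x), 115 mm above the bench; axes as the microscope's. The centre of the window being shown goes here, facing the lens, the cell upright
- photometer: photometer, fixed, base 270 (x) x 74 (y) x 12 mm; origin under its centre. At -x the grey lamp with dark cooling fins (79 mm high), in the middle the black cell holder, at +x the white detector box. Holder pocket: 55 (x) x 15 mm (y) about the origin, open above, rim 45 mm above the bench with 3.5 mm sloping lead-ins. The cell goes in with its marked end to -x
- beam_mid (a point): middle of the light path, at the centre of the holder, 45 mm above the bench; 15 mm above the underside of a cell that is held fully down; axes as the photometer's
- lamp_lens (a point): middle of the lamp's lens, 38 mm along -x from the centre of the holder, 45 mm above the bench; axes as the photometer's
- cell_floor (a joint): white sprung floor of the holder's pocket; value = how far it is pressed down, in m: 0 up (floor 38 mm above the bench, 7 mm below the rim), 0.008 fully down on its stop (floor 30 mm above the bench). It pushes up with 3 N at the top, 6 N at the bottom, and lifts the cell when let go. The red shutter blade before the lamp goes down with it
- timer_1: white digital timer standing at the back, 24 x 62 x 58 mm; origin under its centre; leave it alone
- amber_bottle: brown reagent bottle with black cap, 56 mm across, 100 mm high; origin under its centre; leave it alone
- white_bottle: white reagent bottle with blue cap, 48 mm across, 85 mm high; origin under its centre; leave it alone
- beaker_1: small glass beaker, 45 mm across, 54 mm high; origin under its centre; leave it alone
- tweezers_1: steel tweezers lying flat on the bench, 129 mm long; origin under their centre; leave them alone

How it is judged:
By the outcome, as a careful person would: the job done as asked, in the order asked, and still so for the second after the job is handed in, while the arm keeps its last pose, push and grip.
It also fails if it takes over 64 s, if anything falls off the work surface, if the arm or the gripper's body presses on something with over 40 N, if the wrist force passes 120 N, or if a joint passes its speed limit or range.

ROBOT

A 6-joint arm with a two-finger parallel gripper is mounted at the origin on a cart in front of the work surface, level with it; the furniture and walls round the work are solid. World frame = base frame: x ahead of the robot, y to its left, z up, the work surface at z = 0. Lengths are in mm, angles in degrees, forces in N, time in s.
With the tool pointing down it reaches from about 325 to 900 mm from the base axis. Payload 3.5 kg.
Tool frame: the origin (TCP) lies midway between the tips of the shut fingers; the grasp point (between the pads) lies 19 mm behind it; z points along the fingers, y is the line along which they close (so a half turn about z gives the same grasp; the last joint's range is limited). The gripper opens to 85 mm and grips with 20 to 120 N. Pads are 22 mm wide; open, the fingers measure 114 mm over their backs; the gripper's body (76 mm by 85 mm) begins 54 mm behind the grasp point. The pads swing forward as they close: fully open they stand 13 mm farther back than shut.
Start: joints at [-78.289, 15.837, -1.513, 72.651, 0, 84.076], TCP at [189.34, -595.628, 231.313] pointing down, gripper open.
Joint ranges: [-178.77, 178.77], [-48.84, 107.48], [-61.69, 71.31], [-111.58, 123.2], [-90, 87.43], [-180, 180]. Speed limits (degrees/s): [147.25, 147.25, 180, 180, 180, 180].

INTERFACE

Orientations are given as a 3x3 rotation matrix whose columns are the frame's x, y, z axes.
In Python, from rig import robot gives the robot as it stands. The module is installed in compiled form; this text tells all that it offers.
- The arm moves only by the tool move_arm, never from a script. Its argument "commands" is a list of rows, each an object with "travel": the shift along the tool's x, y, z in units of 40 mm (1.0 is 40 mm), a list of three; "spin": the turn about the tool's z in units of 6 degrees (1.0 is 6 degrees); "gripper": the closure, from -1 (fully open) to 1 (shut). A call has 1 to 5 rows; each row is the pose to reach, as a shift and turn from the pose commanded when the call began, along the tool's axes at that moment; what a row does not reach only later rows make up. A row lasts 1/10 s, in which the tool goes at most 50 mm and 8.59 degrees, less where a joint would pass 70% of its speed; a pose out of reach is approached as far as the arm can. A call with a gripper value outside its range is refused whole. The fingers move at their own pace and stop on an object; "grip_force" is the grip in N (left out, the last holds). Time passes only in rows, so rows that repeat a pose let the fingers close. It gives the time, the measured TCP pose, the force, the opening and the grip force at its end, in the units of the state.
- robot.sense(): the state, without advancing time (a new reading comes with each control period).
- robot.camera(name): name is "side" or "top"; returns a dict with "frame" (384x512x3 uint8, red, green, blue), "depth" (384x512 float32, mm along the optical axis (not along the pixel's ray), 0 where there is no reading), "camera_matrix" (3x3 intrinsics, pixels), "rvec" (rotation vector, rad) and "tvec" (3), from world to camera coordinates, as OpenCV has them. Camera axes: x right, y down, z forward; pixel columns grow to the right and rows downward; lengths in mm; the calibration is good to about 2 mm. A picture is of the moment at which its call begins.
- robot.close_job(): hands the job in; it is judged then, once.
The state is a dict: "time": time; "q": joint angles; "joint_vel": joint speeds; "effort": joint torques, N m; "eef_pos": TCP position; "ee_rot": TCP orientation; "ft_force": force on the tool from outside, world axes, zero at the start; "wrist_torque": the same for the moment, N m; "grip_width": finger opening in mm; "grasp_force": force on a finger pad.
Only numpy, scipy, OpenCV 4.12 (cv2) and the standard library are available. Lean on these libraries where they do the work, as an engineer would, in place of code of your own. Each camera call takes 0.05 s, during which the arm holds its last target. There are 200 camera calls.

## Working session

There is one attempt and no reset: what is moved stays moved. The work goes in short steps, Python scripts to look and compute and a tool call to move; the robot and the scene stay as the last step left them, time stands still between calls to the robot, and variables do not carry over. Pictures are saved under pics/ and viewed, at most 10 in all, crops included, and the job is handed in when it is done.

Besides the shell and the picture viewer there is one more tool, called after "Call:" by a JSON object that holds its "api" and its "payload". move_arm: Moves the arm, as the interface text tells. Its arguments: {"type":"object","properties":{"commands":{"type":"array","items":{"type":"object","properties":{"travel":{"type":"array","items":{"type":"number"}},"spin":{"type":"number"},"gripper":{"type":"number"}}}},"grip_force":{"type":"number"}},"required":["commands"]}

```bash
mkdir -p pics; cat > h.py <<'E'
import numpy as np, cv2
from rig import robot
def snap(n):
    c=robot.camera(n); np.savez(f'{n}.npz',**c); return c
def load(n): return dict(np.load(f'{n}.npz'))
def ray(c,u,v):
    R=cv2.Rodrigues(c['rvec'])[0]; K=c['camera_matrix']
    d=R.T@np.linalg.inv(K)@np.array([u,v,1.]); o=-R.T@c['tvec'].ravel(); return o,d
def atz(c,u,v,z):
    o,d=ray(c,u,v); return o+d*(z-o[2])/d[2]
def cloud(c):
    h,w=c['depth'].shape; v,u=np.mgrid[:h,:w]; R=cv2.Rodrigues(c['rvec'])[0]
    p=np.stack([u,v,np.ones_like(u)],-1)@np.linalg.inv(c['camera_matrix']).T*c['depth'][...,None]
    return (p-c['tvec'].ravel())@R
def proj(c,P): return cv2.projectPoints(np.float64(P).reshape(-1,3),c['rvec'],c['tvec'],c['camera_matrix'],None)[0].reshape(-1,2)
E
python3 - <<'E'
from h import *
for n in('top','side'):
    c=snap(n); cv2.imwrite(f'pics/{n}0.png',cv2.resize(c['frame'][...,::-1],(800,600),interpolation=cv2.INTER_CUBIC))
    print(n,ray(c,256,192),c['camera_matrix'][0,0])
s=robot.sense();print(s['time'],s['eef_pos'],s['ee_rot'],s['grip_width'],s['ft_force'])
E
```

```text
top (array([ 324.29172868,  -11.48532035, 1266.66369237]), array([ 0.21061755, -0.01684362, -0.97744457])) 394.7142695187273
side (array([ 763.29202703, -702.65045665, 1026.55758818]), array([-0.19500261,  0.57150182, -0.79725136])) 403.01995383387697
0.1 [ 189.19650503 -594.92545563  230.24954791] [[ 9.53005193e-01  3.02953681e-01 -4.11155088e-04]
 [ 3.02953888e-01 -9.53003157e-01  1.98092539e-03]
 [ 2.08296542e-04 -2.01239322e-03 -9.99997953e-01]] 85.16137498045579 [ 0.13622693  0.33572165 -0.68983104]
```

View pics/top0.png

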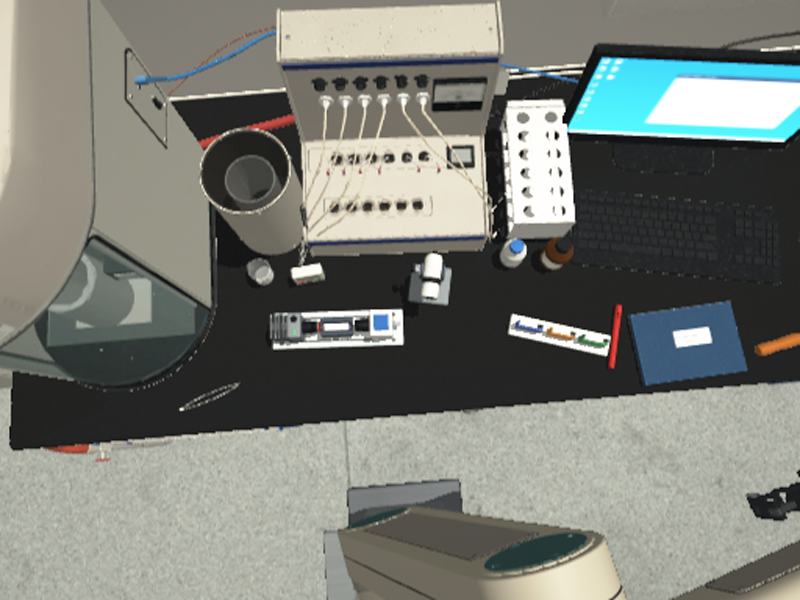

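View pics/side0.png

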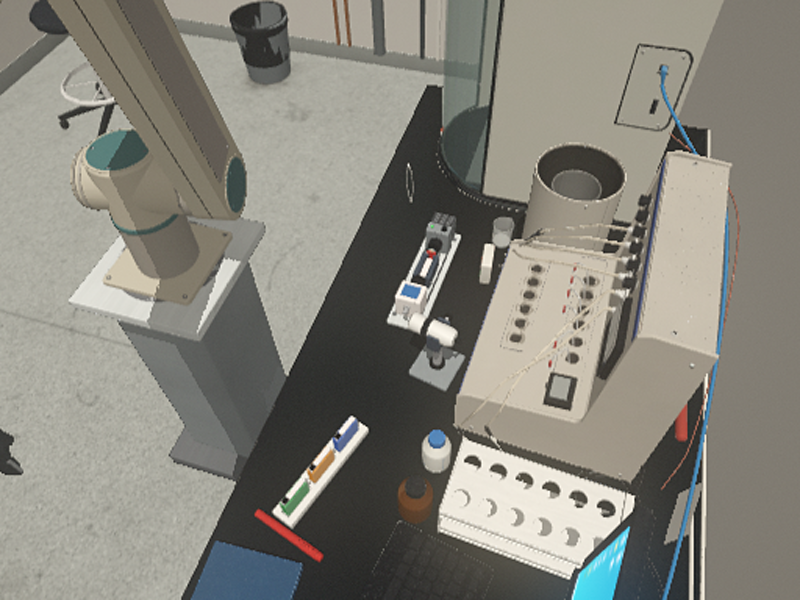

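Top view (800×600 scale): rack at (560,335) with blue, amber (middle), green cells; photometer at (337,328) with the lamp on the left; microscope at (431,278). I'll take enlarged crops.

```bash
cat > crop.py <<'E'
from h import *
def comp(fn,items):
    out=[]
    for c,(u,v,w,h) in items:
        im=cv2.resize(c['frame'][v:v+h,u:u+w,::-1],None,fx=400/w,fy=400/w,interpolation=cv2.INTER_CUBIC)
        for k in range(0,w,10):
            x=int(k*400/w); cv2.putText(im,str(u+k),(x,8),0,.3,(0,255,255)); cv2.line(im,(x,9),(x,14),(0,255,255))
        for k in range(0,h,10):
            y=int(k*400/w); cv2.putText(im,str(v+k),(0,y+4),0,.3,(0,255,255))
        out.append(im[:300] if im.shape[0]>=300 else cv2.copyMakeBorder(im,0,300-im.shape[0],0,0,0))
    cv2.imwrite(fn,np.vstack([np.hstack(out[:2]),np.hstack(out[2:])]))
E
python3 - <<'E'
from crop import *
t,s=load('top'),load('side')
comp('pics/c1.png',[(t,(318,190,80,60)),(t,(168,180,96,72)),(t,(255,155,48,36)),(s,(240,120,80,60+68))])
E
```

```text
(no output)
```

View pics/c1.png

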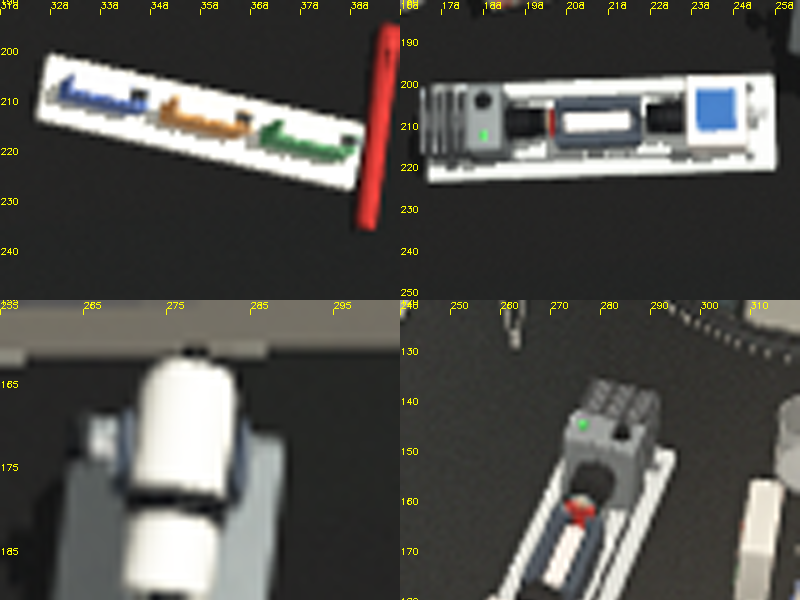

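Black marks on the cells' right ends (rack −x is toward world −y); the lamp is on the left (photometer −x toward world +y). Now the side crops for the microscope's direction.

```bash
python3 - <<'E'
from crop import *
t,s=load('top'),load('side')
comp('pics/c2.png',[(s,(170,260,76,60+17)),(s,(246,135,56,42)),(s,(255,195,48,52)),(s,(240,160,72,54))])
for n,c in(('top',t),('side',s)):
    P=cloud(c); print(n)
    f=c['frame'].astype(int)
    lo,hi=([20,-330,5],[0,0,0])
    # rack: white pixels, largest component in window
    for nm,(u0,u1,v0,v1) in dict(rack=dict(top=(315,392,195,235),side=(165,240,262,342))[n],phot=dict(top=(165,265,190,226),side=(244,300,130,212))[n],scope=dict(top=(268,286,160,193),side=(258,295,200,222))[n]).items():
        q=P[v0:v1,u0:u1].reshape(-1,3); q=q[(q[:,2]>7)&(q[:,2]<160)]
        z=q[:,2]; 
        print(nm,len(q),np.percentile(z,[5,25,50,75,95]).round(1),q.mean(0).round(1))
        if nm!='scope':
            r=q[(z>9)&(z<17)]
            print(cv2.minAreaRect(np.float32(r[:,:2])), np.median(r[:,2]))
        else:
            r=q[(z>118)]; print(len(r), cv2.minAreaRect(np.float32(r[:,:2])),r[:,2].max(), cv2.PCACompute(r[:,:2],None)[1][0])
E
```

```text
top
rack 861 [ 9.4 13.6 16.6 45.2 54.7] [ 491.8 -351.    25.8]
((480.2672119140625, -352.89569091796875), (217.58848571777344, 71.41504669189453), 72.8697509765625) 14.044780325655672
phot 1908 [ 9.6 13.2 39.6 64.4 73.6] [543.4  99.8  38.3]
((548.885986328125, 86.96715545654297), (92.96943664550781, 296.2068786621094), 1.6738638877868652) 12.827641087818057
scope 519 [  9.3  16.7 125.7 130.7 134. ] [615.6 -98.1  95.9]
348 ((617.3795776367188, -96.7501220703125), (44.94440841674805, 92.76280212402344), 84.8534164428711) 137.1764119611265 [ 0.97723667 -0.21215207]
side
rack 1378 [11.  14.4 17.2 44.1 55.3] [ 493.2 -369.6   27.1]
((520.5132446289062, -372.77044677734375), (225.45326232910156, 125.27722930908203), 66.65568542480469) 14.460604754082953
phot 1874 [ 11.2  16.2  50.8  70.5 131.8] [559.2  66.1  54.9]
((547.3157958984375, 109.435302734375), (117.33384704589844, 282.6495361328125), 6.564744472503662) 13.46510929493276
scope 548 [ 14.  119.1 126.6 131.1 134.3] [611.4 -92.1 115.3]
423 ((615.2567749023438, -97.02052307128906), (84.9447021484375, 66.50186157226562), 22.711246490478516) 136.4716841826371 [ 0.98689969 -0.16133506]
```

View pics/c2.png

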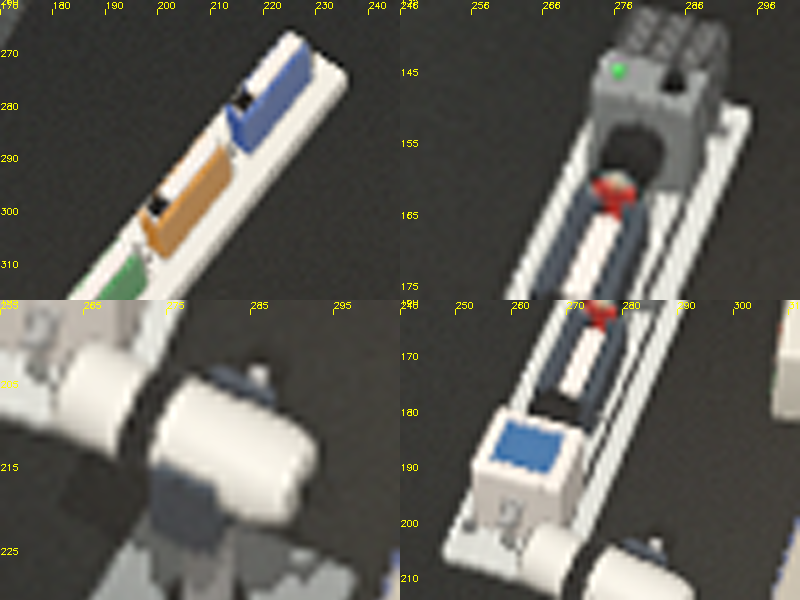

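```bash
cat > fit.py <<'E'
from h import *
from scipy.optimize import minimize
def box(l,w,z0,z1,cx=0,cy=0): return np.array([[cx+a*l/2,cy+b*w/2,z] for a in(-1,1) for b in(-1,1) for z in(z0,z1)])
def pose(p,P):
    a=np.radians(p[2]); c,s=np.cos(a),np.sin(a); return np.c_[p[0]+c*P[:,0]-s*P[:,1],p[1]+s*P[:,0]+c*P[:,1],P[:,2]]
S=8
def sil(c,p,parts,win):
    u0,u1,v0,v1=win; m=np.zeros(((v1-v0)*S,(u1-u0)*S),np.uint8)
    for P in parts:
        q=(proj(c,pose(p,P))-[u0-.5,v0-.5])*S
        cv2.fillConvexPoly(m,cv2.convexHull(np.round(q).astype(np.int32)),255)
    return cv2.resize(m,(u1-u0,v1-v0),interpolation=cv2.INTER_AREA)/255.
def fit(views,parts,p0):
    def cost(p): return sum((np.abs(sil(c,p,parts,w)-m)*k).sum() for c,w,m,k in views)
    best=None
    for d in ([0,0,0],[4,-3,2],[-4,3,-2]):
        r=minimize(cost,np.array(p0)+d,method='Nelder-Mead',options=dict(initial_simplex=np.array(p0)+d+np.array([[0,0,0],[6,0,0],[0,6,0],[0,0,4]]),xatol=.02,fatol=.01))
        if best is None or r.fun<best.fun: best=r
    return best.x.round(2),round(best.fun,1)
E
python3 - <<'E'
from fit import *
t,s=load('top'),load('side')
def view(c,w):
    f=c['frame'][w[2]:w[3],w[0]:w[1]].astype(float); mx=f.max(2); m=np.clip((mx-35)/(190-35),0,1)
    red=(f[...,0]>120)&(f[...,1]<90)&(f[...,2]<90)
    k=1-cv2.dilate(red.astype(np.uint8),np.ones((3,3)))
    return c,w,m,k
rack=[box(204,40,0,14)]+[box(52.5,12.5,4,49,x) for x in(-66,0,66)]+[box(48,8.5,49,53,x) for x in(-66,0,66)]
vt=view(t,(318,395,194,234)); vs=view(s,(168,240,262,342))
for v in([vt],[vs],[vt,vs]): print('rack',fit(v,rack,[490,-353,73]))
# photometer hand points
for n,z in(((175.2,223.4),0),((258.2,220.3),0),((193.2,200.4),12),((258,198),12),((215.3,209.3),38)): print(n,z,atz(t,*n,z).round(1))
for n,z in(((295,150.4),12),((246.5,204),0)): print('s',n,z,atz(s,*n,z).round(1))
print('scope axis top',atz(t,277.8,162.2,115).round(1),atz(t,275.2,190.4,115).round(1))
print('side',atz(s,262.6,206.5,115).round(1),atz(s,290.5,217,115).round(1))
E
```

```text
rack (array([ 495.08, -352.2 ,   71.83]), np.float64(143.9))
rack (array([ 492.71, -350.13,   72.16]), np.float64(615.0))
rack (array([ 493.66, -350.98,   72.  ]), np.float64(810.7))
(175.2, 223.4) 0 [516.8 236.    0. ]
(258.2, 220.3) 0 [503.3 -32.2   0. ]
(193.2, 200.4) 12 [584.8 172.   12. ]
(258, 198) 12 [574.3 -37.8  12. ]
(215.3, 209.3) 38 [544.7 100.2  38. ]
s (295, 150.4) 12 [590.3 232.7  12. ]
s (246.5, 204) 0 [497.7 -20.    0. ]
scope axis top [ 658.7 -105.3  115. ] [572.3 -88.9 115. ]
side [572.7 -92.  115. ] [ 655.  -103.9  115. ]
```

```bash
python3 - <<'E'
from fit import *
t,s=load('top'),load('side')
def cyl(x0,x1,r): 
    a=np.radians(np.arange(0,360,10)); return np.array([[x,r*np.cos(b),115+r*np.sin(b)] for x in(x0,x1) for b in a])
def view(c,w,excl):
    f=c['frame'][w[2]:w[3],w[0]:w[1]].astype(float).min(2); m=np.clip((f-125)/(205-125),0,1)
    m=cv2.morphologyEx(m.astype(np.float32),cv2.MORPH_CLOSE,np.ones((5,5)))
    k=np.ones_like(m)
    for (a,b,d,e) in excl: k[d-w[2]:e-w[2],a-w[0]:b-w[0]]=0
    return c,w,m,k
vt=view(t,(262,290,160,195),[(262,270,160,195),(285,290,160,195)])
vs=view(s,(256,298,196,226),[(256,268,196,203),(280,298,196,205),(256,262,200,205)])
for r in(15,16.5):
  for v in([vt],[vs],[vt,vs]): print(r,'scope',fit(v,[cyl(-45,-15,r),cyl(-15,41,17.5)],[616,-97,-10]))
# photometer: dark pocket-edge free check: held for later
E
```

```text
15 scope (array([612.14, -98.29,  -5.61]), np.float64(98.1))
15 scope (array([609.06, -89.98, -11.73]), np.float64(105.8))
15 scope (array([609.36, -94.27, -10.1 ]), np.float64(252.3))
16.5 scope (array([612.22, -98.45,  -4.85]), np.float64(94.6))
16.5 scope (array([608.88, -89.25, -12.19]), np.float64(98.9))
16.5 scope (array([609.77, -92.72, -14.3 ]), np.float64(249.3))
```

```bash
python3 - <<'E'
from h import *
t,s=load('top'),load('side')
print('top'); 
f=t['frame'].min(2)
for v in range(160,200,2): print(v,*['%3d'%x for x in f[v,264:292]])
print('side cols from 256'); f=s['frame'].min(2)
for v in range(198,228,1): print(v,*['%3d'%x for x in f[v,256:300]])
P=cloud(t); print(P[[165,170,175,184,188],276].round(1).tolist())
E
```

```text
top
160 102 102 102 102 102 103 102 102 103 103 103 103 109  76  76  77 111 110 110 117 118 120 118  78  78  77  77  78
162  36  35  35  37  36  35  35  36  36  55 115 182 204 213 167 163  73  35  35  36  35  35  36  37  36  37  37  36
164  36  37  35  35  37  37  37  41  97 182 221 236 245 250 253 254 252 251 205  36  35  35  37  36  36  37  35  35
166  36  36  38  36  36  35  36  62 156 199 229 240 248 252 254 254 252 250 242  92  35  36  36  36  35  35  36  37
168  41  51  49  37  37  43  81  77 172 211 233 243 250 253 254 253 252 248 238  70  36  36  36  36  36  36  35  36
170  42  72 164 171 180  86 112 118 185 221 236 246 251 253 254 253 251 246 231  66  95  38  36  35  36  36  36  36
172  37  89 199 204 173  75 108 122 196 228 240 248 252 254 254 253 250 243 203  65 114 149 153 151 133  38  36  35
174  68  66  90  95 118  78  88 162 208 233 243 249 253 254 254 252 249 238 137  75 110 175 175 176 166  40  35  36
176  89  89  89  87  67  39  74 145 178 205 219 228 237 249 249 252 248 236  73  81 116 176 175 174 142  36  35  36
178  89  88  88  88  76  58  33  28  27  35  32  30 
[... 6058 characters left out ...]
  86  71  59  54  56  58  59  56  58  59  60
225  51  47  52  53  53  52  52  50  52  54  55  50  59 150 165 146 150  91  96  94  94  99  86  94  82 107 122  95  96  98  99  96  97  98 155 154 116  62  53  58  58  58  59  60
226  50  48  54  50  50  53  56  52  52  56  52  50 100 164 161 158 161  90  95  96  95 104 103 107 104 109 120  94  98  98  99  96  98  98 124 125 104  92 118  75  51  57  57  58
227  52  52  52  51  51  51  52  51  51  51  49  65 146 163 158 159 161  91  92  94  96 101 106 107 108 125 124  95  97  98  96  98  93  93  93  93  95 150 157 153 142  76  55  60
[[647.4, -98.2, 125.8], [630.1, -96.2, 132.4], [614.7, -94.6, 132.9], [587.6, -92.0, 132.4], [575.4, -90.7, 132.9]]
```

```bash
python3 - <<'E'
from h import *
t,s=load('top'),load('side')
a,b=atz(t,277.0,166,115),atz(t,274.55,188,115)
d=(a-b)/np.linalg.norm(a-b); print(a,b,'yaw',np.degrees(np.arctan2(d[1],d[0])))
n=atz(t,274.4,189.3,130.5); n2=atz(t,274.4,189.3,132.5);print('nose end',n,n2)
L=b+d*((n-b)@d); L[2]=115; print('lens',L,'focus',L-25*d)
print('axis in side',proj(s,[L,L+d*40,L+d*80]).round(1))
print('side nose axis',atz(s,266,206,115))
for z in (130,100): print(proj(s,[L+[0,0,z-115]]))
E
```

```text
[ 647.03308074 -101.69873649  115.        ] [579.7498126  -87.66517671 115.        ] yaw -11.781519728025337
nose end [572.43947872 -85.81662049 130.5       ] [572.00266182 -85.68577438 132.5       ]
lens [572.37475623 -86.12692957 115.        ] focus [547.90142382 -81.02242168 115.        ]
axis in side [[263.1 204.8]
 [276.  210.4]
 [289.1 216.2]]
side nose axis [581.21778072 -87.73677647 115.        ]
[[263.05941688 201.63639098]]
[[263.13628032 207.90646479]]
```

```bash
cat > plan.py <<'E'
import numpy as np,json,sys
# commanded state: x y z yaw ; each target on argv: x,y,z,yaw -> prints travel, spin (from the previous)
f='cmd.json'
try: st=json.load(open(f))
except FileNotFoundError: st=[189.34,-595.628,231.313,17.635]
def go(st,tr,sp):
    a=np.radians(st[3]); x=np.array([np.cos(a),np.sin(a),0]); y=np.array([np.sin(a),-np.cos(a),0]); z=np.array([0,0,-1.])
    p=np.array(st[:3])+40*(tr[0]*x+tr[1]*y+tr[2]*z); return [*p,st[3]-6*sp]
for a in sys.argv[1:]:
    t=np.array(eval('['+a+']'),float); w=np.radians(st[3]); d=t[:3]-st[:3]
    tr=np.round([(d[0]*np.cos(w)+d[1]*np.sin(w))/40,(d[0]*np.sin(w)-d[1]*np.cos(w))/40,-d[2]/40],3)
    sp=round((st[3]-t[3])/6,3); st=go(st,tr,sp)
    print('travel',tr.tolist(),'spin',sp,'dist',np.linalg.norm(d).round(1),'->',np.round(st,2).tolist())
json.dump([float(v) for v in st],open(f,'w'))
E
python3 plan.py 341.5,-473,200,45 494,-351,130,72
```

```text
travel [4.554, -1.769, 0.783] spin -4.561 dist 197.9 -> [341.5, -473.01, 199.99, 45.0]
travel [4.853, 0.539, 1.75] spin -4.5 dist 207.5 -> [494.01, -350.99, 129.99, 72.0]
```

Call:
{"api": "move_arm", "payload": {"commands": [{"travel": [4.554,-1.769,0.783],"spin": -4.561,"gripper": -1},{"travel": [4.554,-1.769,0.783],"spin": -4.561,"gripper": -1},{"travel": [4.554,-1.769,0.783],"spin": -4.561,"gripper": -1},{"travel": [4.554,-1.769,0.783],"spin": -4.561,"gripper": -1},{"travel": [4.554,-1.769,0.783],"spin": -4.561,"gripper": -1}], "grip_force": 40}}

```text
time: 0.6
eef_pos: [344.3, -468.0, 198.1]
ee_rot: [[0.702, 0.712, -0.001], [0.712, -0.702, 0.005], [0.003, -0.004, -1.0]]
ft_force: [-0.1, -0.1, 0.2]
grip_width: 85.4
grasp_force: 0.0
```

Call:
{"api": "move_arm", "payload": {"commands": [{"travel": [4.853,0.539,1.75],"spin": -4.5,"gripper": -1},{"travel": [4.853,0.539,1.75],"spin": -4.5,"gripper": -1},{"travel": [4.853,0.539,1.75],"spin": -4.5,"gripper": -1},{"travel": [4.853,0.539,1.75],"spin": -4.5,"gripper": -1},{"travel": [4.853,0.539,1.75],"spin": -4.5,"gripper": -1}]}}

```text
time: 1.1
eef_pos: [495.3, -347.2, 127.3]
ee_rot: [[0.305, 0.952, -0.002], [0.952, -0.305, 0.004], [0.003, -0.003, -1.0]]
ft_force: [-0.1, -0.8, -0.7]
grip_width: 85.2
grasp_force: 0.0
```

Call:
{"api": "move_arm", "payload": {"commands": [{"travel": [0,0,0],"spin": 0,"gripper": -1},{"travel": [0,0,0],"spin": 0,"gripper": -1}]}}

```text
time: 1.3
eef_pos: [493.4, -352.0, 130.3]
ee_rot: [[0.31, 0.951, -0.0], [0.951, -0.31, -0.001], [-0.001, -0.0, -1.0]]
ft_force: [-1.5, 1.1, 1.1]
grip_width: 85.6
grasp_force: 0.0
```

```bash
python3 - <<'E'
from crop import *
for i in range(4):
    s=robot.sense(); print(s['time'],np.array(s['eef_pos']).round(2),np.degrees(np.arctan2(s['ee_rot'][1][0],s['ee_rot'][0][0])).round(2),np.array(s['ft_force']).round(1),np.round(s['q'],1))
    t=snap('top')
sd=snap('side')
comp('pics/c3.png',[(t,(318,180,80,60)),(sd,(160,240,80,60)),(sd,(175,265,48,36)),(t,(335,195,40,30))])
E
```

```text
1.3 [ 493.36 -352.05  130.25] 71.94 [-1.5  1.1  1.1] [-41.6  17.9 -11.5  60.6  -0.1  66.5]
1.35 [ 493.32 -352.51  130.66] 71.89 [ 0.7 -0.2 -1.1] [-41.6  17.9 -11.5  60.6  -0.   66.5]
1.4 [ 493.27 -352.67  130.8 ] 71.86 [ 0.2 -1.  -0.7] [-41.7  17.8 -11.5  60.6  -0.   66.5]
1.45 [ 493.29 -352.66  130.85] 71.86 [ 0.1 -0.3  0.5] [-41.7  17.8 -11.5  60.6  -0.   66.5]
```

View pics/c3.png

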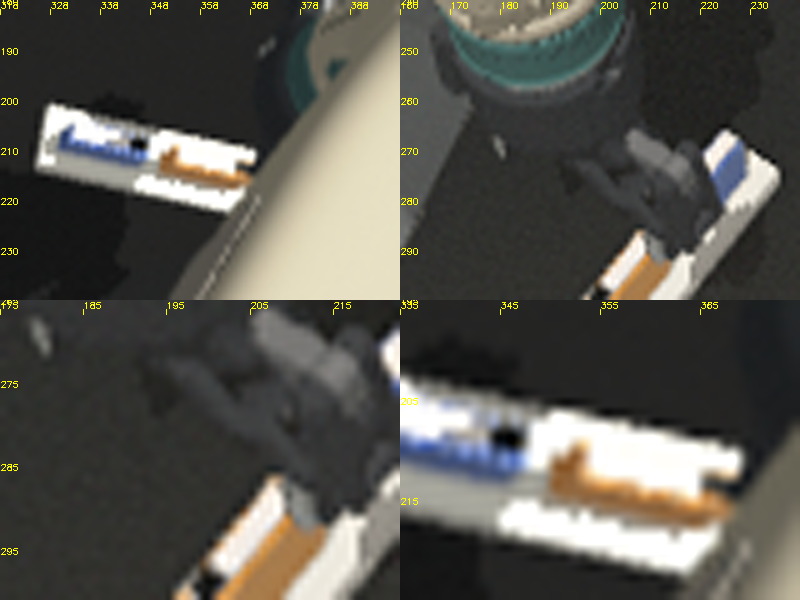

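Gripper sits above the amber cell (side view: cell at about (200,297), fingers above it); measured offset from the command is about 1.8 mm along the cell. I'll correct that and descend.

```bash
python3 plan.py 494.7,-349.4,25.2,72.1
```

```text
travel [0.043, 0.004, 2.62] spin -0.016 dist 104.8 -> [494.69, -349.4, 25.19, 72.1]
```

Call:
{"api": "move_arm", "payload": {"commands": [{"travel": [0.043,0.004,0.9],"spin": -0.016,"gripper": -1},{"travel": [0.043,0.004,1.7],"spin": -0.016,"gripper": -1},{"travel": [0.043,0.004,2.3],"spin": -0.016,"gripper": -1},{"travel": [0.043,0.004,2.62],"spin": -0.016,"gripper": -1},{"travel": [0.043,0.004,2.62],"spin": -0.016,"gripper": -1}]}}

```text
time: 2.05
eef_pos: [493.0, -348.7, 23.5]
ee_rot: [[0.308, 0.951, -0.003], [0.951, -0.308, 0.002], [0.001, -0.003, -1.0]]
ft_force: [-1.0, 0.7, -0.1]
grip_width: 85.7
grasp_force: 0.0
```

Call:
{"api": "move_arm", "payload": {"commands": [{"travel": [0,0,0],"spin": 0,"gripper": -0.2},{"travel": [0,0,0],"spin": 0,"gripper": 0.2},{"travel": [0,0,0],"spin": 0,"gripper": 0.4},{"travel": [0,0,0],"spin": 0,"gripper": 0.5},{"travel": [0,0,0],"spin": 0,"gripper": 0.5}], "grip_force": 20}}

```text
time: 2.55
eef_pos: [495.1, -349.7, 25.9]
ee_rot: [[0.307, 0.952, 0.001], [0.952, -0.307, -0.001], [-0.0, 0.001, -1.0]]
ft_force: [-0.2, 0.3, -0.9]
grip_width: 21.5
grasp_force: 0.0
```

```bash
python3 - <<'E'
from crop import *
sd=snap('side');t=snap('top')
s=robot.sense(); print(s['time'],np.array(s['eef_pos']).round(2),np.degrees(np.arctan2(s['ee_rot'][1][0],s['ee_rot'][0][0])).round(2),np.array(s['ft_force']).round(1),s['grip_width'],s['grasp_force'])
cv2.imwrite('pics/c4.png',cv2.resize(sd['frame'][255:330,160:260,::-1],(800,600),interpolation=cv2.INTER_CUBIC))
E
```

```text
2.65 [ 494.85 -349.48   25.51] 72.1 [ 0.  -0.4  0.6] 21.334744340268053 0.0
```

View pics/c4.png

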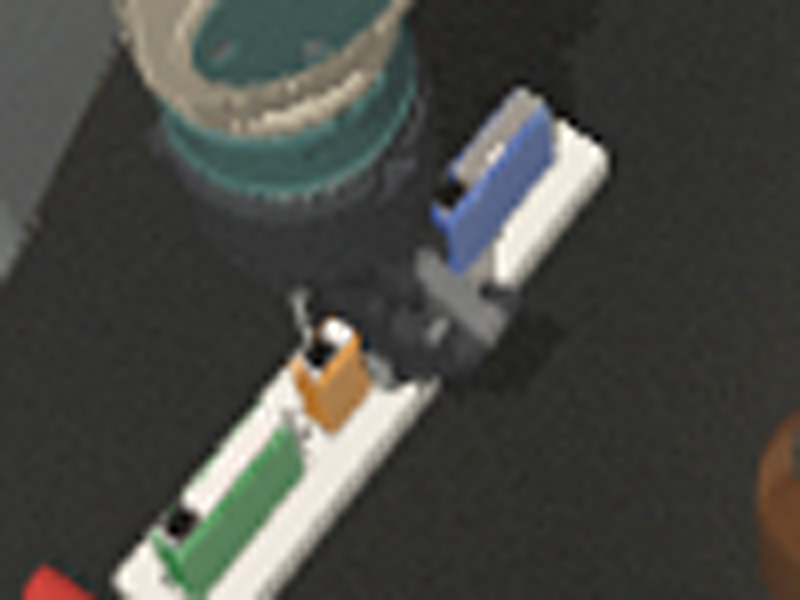

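```bash
python3 plan.py 494.2,-351.2,25.5,72.1
```

```text
travel [-0.047, 0.002, -0.008] spin -0.0 dist 1.9 -> [494.19, -351.21, 25.51, 72.1]
```

Call:
{"api": "move_arm", "payload": {"commands": [{"travel": [-0.046,0.001,-0.008],"spin": 0,"gripper": 0.5},{"travel": [-0.046,0.001,-0.008],"spin": 0,"gripper": 0.5},{"travel": [-0.046,0.001,-0.008],"spin": 0,"gripper": 0.6},{"travel": [-0.046,0.001,-0.008],"spin": 0,"gripper": 0.65},{"travel": [-0.046,0.001,-0.008],"spin": 0,"gripper": 0.7}]}}

```text
time: 3.15
eef_pos: [494.2, -351.1, 25.5]
ee_rot: [[0.307, 0.952, -0.0], [0.952, -0.307, 0.0], [0.0, -0.0, -1.0]]
ft_force: [0.6, -0.1, -0.5]
grip_width: 12.7
grasp_force: 0.0
```

Call:
{"api": "move_arm", "payload": {"commands": [{"travel": [0,0,0],"spin": 0,"gripper": 0.75},{"travel": [0,0,0],"spin": 0,"gripper": 0.8},{"travel": [0,0,0],"spin": 0,"gripper": 0.85},{"travel": [0,0,0],"spin": 0,"gripper": 0.9},{"travel": [0,0,0],"spin": 0,"gripper": 0.9}]}}

```text
time: 3.65
eef_pos: [494.3, -351.2, 25.5]
ee_rot: [[0.307, 0.952, 0.0], [0.952, -0.307, -0.0], [-0.0, 0.0, -1.0]]
ft_force: [0.1, -0.6, -0.9]
grip_width: 12.4
grasp_force: 21.2
```

```bash
python3 plan.py 494.2,-351.2,125,72.1 503,-260,125,104.1 513,-160,122,136.1 522.9,-75.8,114,168.2
```

```text
travel [0.0, 0.0, -2.487] spin -0.0 dist 99.5 -> [494.19, -351.21, 124.99, 72.1]
travel [2.238, -0.491, -0.0] spin -5.334 dist 91.6 -> [503.02, -259.99, 124.99, 104.1]
travel [2.364, 0.851, 0.075] spin -5.333 dist 100.5 -> [513.0, -159.99, 121.99, 136.1]
travel [1.281, 1.688, 0.2] spin -5.35 dist 85.1 -> [522.9, -75.81, 113.99, 168.2]
```

Call:
{"api": "move_arm", "payload": {"commands": [{"travel": [0,0,0],"spin": 0,"gripper": 1},{"travel": [0,0,0.0],"spin": 0,"gripper": 1},{"travel": [0,0,-0.2],"spin": 0,"gripper": 1},{"travel": [0,0,-0.5],"spin": 0,"gripper": 1},{"travel": [0,0,-0.8],"spin": 0,"gripper": 1}], "grip_force": 60}}

```text
time: 4.15
eef_pos: [494.0, -351.1, 58.5]
ee_rot: [[0.307, 0.952, -0.0], [0.952, -0.307, 0.0], [0.0, -0.0, -1.0]]
ft_force: [0.1, -0.7, -0.4]
grip_width: 11.4
grasp_force: 59.1
```

Call:
{"api": "move_arm", "payload": {"commands": [{"travel": [0,0,-0.5],"spin": 0,"gripper": 1},{"travel": [0,0,-1.0],"spin": 0,"gripper": 1},{"travel": [0,0,-1.4],"spin": 0,"gripper": 1},{"travel": [0,0,-1.687],"spin": 0,"gripper": 1},{"travel": [0,0,-1.687],"spin": 0,"gripper": 1}]}}

```text
time: 4.65
eef_pos: [495.5, -352.3, 127.8]
ee_rot: [[0.307, 0.952, 0.004], [0.952, -0.307, -0.003], [-0.002, 0.004, -1.0]]
ft_force: [-0.2, -0.0, -0.2]
grip_width: 11.2
grasp_force: 59.2
```

Call:
{"api": "move_arm", "payload": {"commands": [{"travel": [0.56,-0.12,0],"spin": -1.333,"gripper": 1},{"travel": [1.12,-0.25,0],"spin": -2.667,"gripper": 1},{"travel": [1.68,-0.37,0],"spin": -4,"gripper": 1},{"travel": [2.238,-0.491,0],"spin": -5.334,"gripper": 1},{"travel": [2.238,-0.491,0],"spin": -5.334,"gripper": 1}]}}

```text
time: 5.15
eef_pos: [501.9, -256.8, 123.9]
ee_rot: [[-0.247, 0.969, -0.003], [0.969, 0.247, 0.003], [0.003, -0.002, -1.0]]
ft_force: [-0.1, -0.8, -0.5]
grip_width: 11.1
grasp_force: 59.1
```

Call:
{"api": "move_arm", "payload": {"commands": [{"travel": [0.59,0.21,0.02],"spin": -1.333,"gripper": 1},{"travel": [1.18,0.42,0.04],"spin": -2.667,"gripper": 1},{"travel": [1.77,0.64,0.06],"spin": -4,"gripper": 1},{"travel": [2.364,0.851,0.075],"spin": -5.333,"gripper": 1},{"travel": [2.364,0.851,0.075],"spin": -5.333,"gripper": 1}]}}

```text
time: 5.65
eef_pos: [512.1, -157.7, 121.1]
ee_rot: [[-0.722, 0.692, -0.002], [0.692, 0.722, 0.002], [0.003, -0.0, -1.0]]
ft_force: [0.5, -0.2, -1.2]
grip_width: 11.0
grasp_force: 59.1
```

Call:
{"api": "move_arm", "payload": {"commands": [{"travel": [0.32,0.42,0.05],"spin": -1.333,"gripper": 1},{"travel": [0.64,0.84,0.1],"spin": -2.667,"gripper": 1},{"travel": [0.96,1.27,0.15],"spin": -4,"gripper": 1},{"travel": [1.281,1.688,0.2],"spin": -5.35,"gripper": 1},{"travel": [1.281,1.688,0.2],"spin": -5.35,"gripper": 1}]}}

```text
time: 6.15
eef_pos: [522.5, -74.8, 113.3]
ee_rot: [[-0.979, 0.204, -0.001], [0.204, 0.979, 0.0], [0.001, 0.0, -1.0]]
ft_force: [-0.4, 0.0, -1.2]
grip_width: 11.1
grasp_force: 59.1
```

Call:
{"api": "move_arm", "payload": {"commands": [{"travel": [0,0,0],"spin": 0,"gripper": 1},{"travel": [0,0,0],"spin": 0,"gripper": 1}]}}

```text
time: 6.35
eef_pos: [523.0, -76.9, 114.0]
ee_rot: [[-0.978, 0.208, 0.0], [0.208, 0.978, -0.001], [-0.0, -0.001, -1.0]]
ft_force: [-0.5, 0.1, -1.8]
grip_width: 11.4
grasp_force: 59.1
```

```bash
python3 - <<'E'
from crop import *
sd=snap('side');t=snap('top');sd=snap('side')
s=robot.sense(); print(s['time'],np.array(s['eef_pos']).round(2),np.degrees(np.arctan2(s['ee_rot'][1][0],s['ee_rot'][0][0])).round(2),np.array(s['ft_force']).round(1),s['grip_width'],s['grasp_force'],np.round(s['q'],1))
a=cv2.resize(sd['frame'][185:235,225:300,::-1],(800,533),interpolation=cv2.INTER_CUBIC)
comp('pics/c5.png',[(t,(250,150,60,45)),(sd,(230,180,80,60)),(sd,(235,188,48,36)),(t,(255,170,48,36))])
E
```

```text
6.5 [522.99 -76.73 114.1 ] 168.07 [-0.4 -0.4 -0.5] 11.307954734696516 59.12561237812042 [-15.3  11.4 -22.2  56.3  -0.   -3.4]
```

View pics/c5.png

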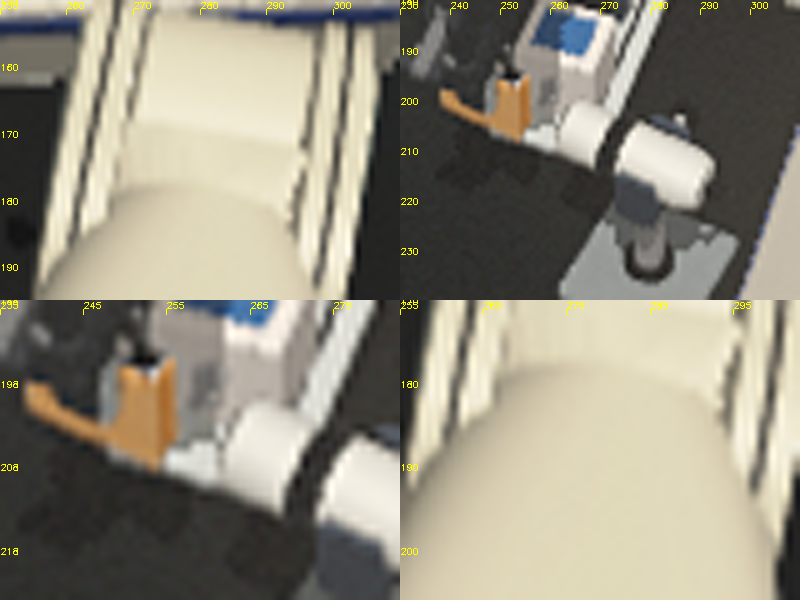

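```bash
cat > chk.py <<'E'
from fit import *
def model(c,x,y,zb,yaw):
    P=pose([x,y,yaw],np.vstack([box(52.5,12.5,zb,zb+45),box(48,8.5,zb+49,zb+49)]))
    return P,proj(c,P)
E
python3 - <<'E'
from chk import *
s=load('side')
P,q=model(s,522.99,-76.5,92.5,168.1)
for a,b in zip(box(52.5,12.5,0,45),q): print(a,b.round(2),'crop',((b-[235,188]+.5)*8.333+[0,300]).round(0))
f=s['frame']
for v in range(194,212): print(v,*['%3d,%3d'%(x[0],x[2]) for x in f[v,243:263]])
E
```

```text
[-26.25  -6.25   0.  ] [256.63 204.72] crop [184. 443.]
[-26.25  -6.25  45.  ] [256.31 195.25] crop [182. 365.]
[-26.25   6.25   0.  ] [254.48 207.9 ] crop [166. 470.]
[-26.25   6.25  45.  ] [254.08 198.48] crop [163. 392.]
[26.25 -6.25  0.  ] [240.69 197.65] crop [ 52. 385.]
[26.25 -6.25 45.  ] [239.87 188.1 ] crop [ 45. 305.]
[26.25  6.25  0.  ] [238.48 200.76] crop [ 33. 410.]
[26.25  6.25 45.  ] [237.58 191.24] crop [ 26. 331.]
194  60, 60  55, 54  51, 52  56, 54  51, 49  64, 63 117,105 108, 98  33, 30  45, 40  77, 68 116,105 153,140 153,139 155,139 153,137 153,139 152,136 151,135 189,172
195  56, 56  50, 49  55, 51  51, 51  53, 52 111,107 106,101  70, 69  24, 25  27, 26  37, 36 149,135 208,106 152,141 154,141 145,131 138,124 130,120 146,131 190,172
196  50, 48  53, 52  50, 50  46, 44 107,104 128,124 166, 85 213, 93 170,119 107,104 184,185 194,101 192, 77 154,133 153,140 124,114 114,109 107,101 146,136 176,162
197  54, 52  63, 61  55, 51  52, 49 119,114 128,126 153, 80 204, 92 211,103 173, 83 207,153 179, 54 176, 75 153,129 152,137 114,105 107,102 105, 99 138,133 172,156
198  53,
[... 1587 characters left out ...]
,216 221,212 216,207 216,208 167,153 221,205
208  39, 36  46, 41  44, 39  40, 38  45, 41  39, 36  39, 37  45, 43  66, 65  77, 60 116, 69 104, 90 159,153 176,169 197,190 210,202 217,209 223,214 185,169 207,191
209  41, 36  45, 40  46, 42  44, 40  43, 37  43, 40  43, 38  37, 34  42, 39  36, 31  39, 39  43, 41  64, 59  81, 76 121,115 160,154 191,183 194,185 180,167 190,173
210  40, 35  43, 39  45, 38  41, 39  44, 41  42, 38  42, 36  44, 40  46, 42  42, 38  40, 37  42, 39  44, 39  39, 33  48, 42  77, 73 114,108 114,107 120,110 148,134
211  42, 37  44, 40  43, 37  45, 39  43, 39  40, 38  45, 40  46, 43  45, 42  46, 42  43, 38  46, 43  45, 40  44, 37  41, 39  51, 47  46, 42  53, 48  61, 56  79, 71
```

```bash
python3 - <<'E'
from chk import *
s=load('side'); f=s['frame']
for v in range(192,206): print(v,*['%3d,%3d'%(x[0],x[2]) for x in f[v,233:246]])
w=(233,262,192,212); sub=f[w[2]:w[3],w[0]:w[1]].astype(float)
m=np.clip((sub[...,0]-sub[...,2]-18)/60,0,1)
k=np.ones_like(m); k[:, :]=1
# orange visible only below finger/shadow: mask out occluded zones (cols<249 & rows above the lower strip)
for i in range(m.shape[0]):
    for j in range(m.shape[1]):
        u,v=j+w[0],i+w[2]
        if u<249 and v<200.5+ (u-239)*.45-1.2: k[i,j]=0
        if v<198 : k[i,j]=0
res=fit([(s,w,m,k)],[box(52.5,12.5,92.5,137.5)],[523,-76.5,168.1]); print(res)
# fixed yaw and lateral: scan along
for a in np.arange(-1,4.1,.5):
    row=[]
    for b in(-1,0,1,2):
        y=np.radians(168.1); p=[523+a*np.cos(y)-b*np.sin(y),-76.7+a*np.sin(y)+b*np.cos(y),168.1]
        row.append((np.abs(sil(s,p,[box(52.5,12.5,92.5,137.5)],w)-m)*k).sum().round(1))
    print(a,row)
E
```

```text
192 139,136 133,129 125,124  94, 91  68, 68  75, 72 111,108 129,125  62, 60  49, 48  50, 48  62, 63  58, 57
193 129,128 132,128 126,125  75, 76  70, 72  62, 63  71, 70  91, 88  62, 63  64, 64  67, 66  65, 65  57, 56
194 112,111 122,119  96, 96  69, 72  75, 75  58, 58  53, 50  51, 49  56, 56  59, 57  60, 60  55, 54  51, 52
195  75, 72  92, 87  67, 68  67, 68  71, 71  56, 55  49, 49  52, 50  52, 50  49, 48  56, 56  50, 49  55, 51
196  51, 49  57, 53  54, 51  54, 54  55, 55  48, 49  45, 44  51, 50  54, 51  50, 49  50, 48  53, 52  50, 50
197  49, 46  47, 44  50, 47  50, 47  50, 48  76, 58  39, 45  44, 47  49, 49  52, 51  54, 52  63, 61  55, 51
198  50, 47  53, 52  51, 48  51, 50  59, 48 170,100 175, 79 145, 73  71, 52  50, 51  53, 52  54, 56  51, 46
199  55, 50  50, 47  51, 47  49, 47  59, 48 171, 94 192, 89 183, 81 111, 61  41, 47  47, 48  49, 47  46, 45
200  51, 47  49, 45  50, 47  50, 46  53, 46 142, 78 194, 88 191, 86 178, 82  66, 50  38, 44  46, 47  46, 48
201  50, 48  51, 49  52, 49  49, 46  52, 47  85, 57 139, 70 172, 80 195, 88 176, 81 141, 68  68, 51  36, 44
202  53, 50  51, 50 
[... 603 characters left out ...]
.float64(18.6)]
0.0 [np.float64(25.6), np.float64(19.9), np.float64(16.3), np.float64(16.4)]
0.5 [np.float64(23.4), np.float64(16.9), np.float64(13.7), np.float64(14.7)]
1.0 [np.float64(22.0), np.float64(14.8), np.float64(11.9), np.float64(13.7)]
1.5 [np.float64(19.7), np.float64(12.6), np.float64(10.0), np.float64(11.8)]
2.0 [np.float64(17.6), np.float64(11.7), np.float64(8.7), np.float64(11.4)]
2.5 [np.float64(14.9), np.float64(8.9), np.float64(7.3), np.float64(11.7)]
3.0 [np.float64(14.4), np.float64(8.5), np.float64(7.8), np.float64(11.3)]
3.5 [np.float64(11.6), np.float64(8.2), np.float64(8.5), np.float64(13.6)]
4.0 [np.float64(13.1), np.float64(10.0), np.float64(9.6), np.float64(14.5)]
```

```bash
python3 - <<'E'
from h import *
s=load('side'); d=np.array([.979,-.2042,0]); n=np.array([.2042,.979,0]); L=np.array([572.4,-86.13,115])
for r in(15.5,16.5):
    a=np.radians(np.arange(0,360,15)); q=proj(s,[L+r*(np.cos(b)*n+np.sin(b)*np.array([0,0,1])) for b in a])
    q=q[q[:,0]<264]; q=q[np.argsort(q[:,1])]
    print(r,q.round(1).tolist())
print(proj(s,[L,L+d*10,L+n*10]).round(2).tolist())
P=cloud(s)
for v,u in((203,264),(206,264),(208,264),(206,268),(205,262),(206,261)): print(v,u,P[v,u].round(1))
E
```

```text
15.5 [[263.8, 200.6], [263.1, 201.5], [262.4, 202.7], [261.7, 204.0], [261.2, 205.4], [260.8, 206.7], [263.8, 206.9], [260.5, 207.9], [263.1, 208.0], [260.4, 208.9], [262.5, 208.9], [260.5, 209.6], [261.8, 209.6], [260.8, 209.9], [261.3, 209.9]]
16.5 [[263.8, 200.3], [263.1, 201.3], [262.3, 202.6], [261.6, 204.0], [261.0, 205.4], [260.6, 206.8], [263.9, 207.0], [260.3, 208.1], [263.1, 208.2], [260.2, 209.1], [262.4, 209.2], [260.4, 209.9], [261.7, 209.9], [260.7, 210.3], [261.1, 210.3]]
[[263.11, 204.81], [266.29, 206.21], [264.82, 202.22]]
203 264 [576.  -89.4 129.5]
206 264 [578.6 -98.1 128.1]
208 264 [ 579.8 -102.1  124.5]
206 268 [589.8 -97.7 132. ]
205 262 [572.  -95.2 126.2]
206 261 [570.1 -98.4 125.1]
```

```bash
python3 plan.py 525.4,-75.9,114,168.2
```

```text
travel [-0.062, 0.01, -0.0] spin -0.0 dist 2.5 -> [525.41, -75.92, 113.99, 168.2]
```

Call:
{"api": "move_arm", "payload": {"commands": [{"travel": [-0.062,-0.01,0],"spin": 0,"gripper": 1},{"travel": [-0.062,-0.01,0],"spin": 0,"gripper": 1},{"travel": [-0.062,-0.01,0],"spin": 0,"gripper": 1},{"travel": [-0.062,-0.01,0],"spin": 0,"gripper": 1},{"travel": [-0.062,-0.01,0],"spin": 0,"gripper": 1}]}}

```text
time: 7.0
eef_pos: [525.1, -76.6, 114.0]
ee_rot: [[-0.979, 0.204, -0.0], [0.204, 0.979, 0.0], [0.0, -0.0, -1.0]]
ft_force: [0.4, 0.3, -0.5]
grip_width: 11.2
grasp_force: 59.1
```

```bash
cat > scan.py <<'E'
from chk import *
def scan(yaw0=None,zb=92.5):
    s=snap('side'); st=robot.sense(); p0=np.array(st['eef_pos']); yaw=np.degrees(np.arctan2(st['ee_rot'][1][0],st['ee_rot'][0][0]))
    print(st['time'],p0.round(2),yaw.round(2),'q6',round(st['q'][5],2),round(st['grip_width'],2),np.round(st['ft_force'],1))
    w=(228,262,188,214); sub=s['frame'][w[2]:w[3],w[0]:w[1]].astype(float); m=np.clip((sub[...,0]-sub[...,2]-18)/60,0,1)
    u,v=np.meshgrid(np.arange(w[0],w[1]),np.arange(w[2],w[3])); k=1.-(((u<249)&(v<200.5+(u-239)*.45-1.2))|(v<198))
    d=np.array([.979,-.2042]); n=np.array([.2042,.979]); best=[]
    for a in np.arange(-6,6.1,.5):
        for b in np.arange(-3,3.1,.5):
            c=p0[:2]+a*d+b*n; e=(np.abs(sil(s,[*c,yaw],[box(52.5,12.5,zb,zb+45)],w)-m)*k).sum(); best.append((round(e,1),a,b,(c+25.5*d).round(1).tolist()))
    best.sort(key=lambda x:x[0]); print(best[:4])
if __name__=='__main__': scan()
E
python3 scan.py
```

```text
7.05 [525.18 -76.59 114.  ] 168.2 q6 -3.48 11.44 [ 0.1 -0.6 -0.8]
[(np.float64(10.5), np.float64(-2.5), np.float64(-0.5), [547.6, -81.8]), (np.float64(10.6), np.float64(-3.0), np.float64(-0.5), [547.1, -81.7]), (np.float64(10.6), np.float64(-2.5), np.float64(-1.0), [547.5, -82.3]), (np.float64(10.8), np.float64(-3.0), np.float64(0.0), [547.2, -81.2])]
```

Call:
{"api": "move_arm", "payload": {"commands": [{"travel": [-0.012,0.02,0],"spin": 0,"gripper": 1},{"travel": [-0.012,0.02,0],"spin": 0,"gripper": 1},{"travel": [-0.012,0.02,0],"spin": 0,"gripper": 1},{"travel": [-0.012,0.02,0],"spin": 0,"gripper": 1},{"travel": [-0.012,0.02,0],"spin": 0,"gripper": 1}]}}

```text
time: 7.55
eef_pos: [525.8, -76.0, 114.0]
ee_rot: [[-0.979, 0.204, 0.0], [0.204, 0.979, -0.0], [-0.0, -0.0, -1.0]]
ft_force: [-0.4, -0.7, -3.1]
grip_width: 11.3
grasp_force: 59.1
```

Call:
{"api": "move_arm", "payload": {"commands": [{"travel": [0,0,0],"spin": 0,"gripper": 1},{"travel": [0,0,0],"spin": 0,"gripper": 1},{"travel": [0,0,0],"spin": 0,"gripper": 1},{"travel": [0,0,0],"spin": 0,"gripper": 1},{"travel": [0,0,0],"spin": 0,"gripper": 1}]}}

```text
time: 8.05
eef_pos: [525.8, -76.0, 114.0]
ee_rot: [[-0.979, 0.205, -0.0], [0.205, 0.979, 0.0], [0.0, 0.0, -1.0]]
ft_force: [0.2, 0.2, -1.2]
grip_width: 11.5
grasp_force: 59.1
```

Call:
{"api": "move_arm", "payload": {"commands": [{"travel": [0,0,0],"spin": 0,"gripper": 1},{"travel": [0,0,0],"spin": 0,"gripper": 1},{"travel": [0,0,0],"spin": 0,"gripper": 1},{"travel": [0,0,0],"spin": 0,"gripper": 1},{"travel": [0,0,0],"spin": 0,"gripper": 1}]}}

```text
time: 8.55
eef_pos: [525.9, -76.0, 114.0]
ee_rot: [[-0.979, 0.205, 0.0], [0.205, 0.979, 0.0], [-0.0, 0.0, -1.0]]
ft_force: [-0.8, -0.7, -1.6]
grip_width: 11.7
grasp_force: 59.1
```

Call:
{"api": "move_arm", "payload": {"commands": [{"travel": [0,0,0],"spin": 0,"gripper": 1},{"travel": [0,0,0],"spin": 0,"gripper": 1},{"travel": [0,0,0],"spin": 0,"gripper": 1},{"travel": [0,0,0],"spin": 0,"gripper": 1},{"travel": [0,0,0],"spin": 0,"gripper": 1}]}}

```text
time: 9.05
eef_pos: [525.8, -75.9, 114.0]
ee_rot: [[-0.979, 0.205, -0.0], [0.205, 0.979, 0.0], [0.0, 0.0, -1.0]]
ft_force: [1.0, 0.6, -0.4]
grip_width: 11.5
grasp_force: 59.1
```

```bash
python3 scan.py
```

```text
9.1 [525.85 -75.96 114.  ] 168.2 q6 -3.39 11.05 [-0.3  0.  -1.3]
[(np.float64(12.1), np.float64(-3.0), np.float64(-0.5), [547.8, -81.0]), (np.float64(12.1), np.float64(-3.0), np.float64(0.0), [547.9, -80.6]), (np.float64(12.2), np.float64(-2.5), np.float64(-0.5), [548.3, -81.2]), (np.float64(12.7), np.float64(-2.5), np.float64(-1.0), [548.2, -81.6])]
```

Call:
{"api": "move_arm", "payload": {"commands": [{"travel": [0,0,0],"spin": 1.2,"gripper": 1},{"travel": [0,0,0],"spin": 2.4,"gripper": 1},{"travel": [0,0,0],"spin": 3.6,"gripper": 1},{"travel": [0,0,0],"spin": 4.8,"gripper": 1},{"travel": [0,0,0],"spin": 6,"gripper": 1}]}}

```text
time: 9.6
eef_pos: [525.9, -76.0, 114.0]
ee_rot: [[-0.668, 0.744, 0.0], [0.744, 0.668, -0.0], [-0.0, 0.0, -1.0]]
ft_force: [-0.1, 0.3, -0.9]
grip_width: 11.2
grasp_force: 59.1
```

Call:
{"api": "move_arm", "payload": {"commands": [{"travel": [0,0,0],"spin": 1.2,"gripper": 1},{"travel": [0,0,0],"spin": 2.4,"gripper": 1},{"travel": [0,0,0],"spin": 3.6,"gripper": 1},{"travel": [0,0,0],"spin": 4.8,"gripper": 1},{"travel": [0,0,0],"spin": 6,"gripper": 1}]}}

```text
time: 10.1
eef_pos: [525.8, -76.0, 114.0]
ee_rot: [[-0.103, 0.995, -0.0], [0.995, 0.103, 0.0], [0.0, -0.0, -1.0]]
ft_force: [-0.2, 0.3, -0.8]
grip_width: 11.2
grasp_force: 59.1
```

Call:
{"api": "move_arm", "payload": {"commands": [{"travel": [0,0,0],"spin": 1.2,"gripper": 1},{"travel": [0,0,0],"spin": 2.4,"gripper": 1},{"travel": [0,0,0],"spin": 3.6,"gripper": 1},{"travel": [0,0,0],"spin": 4.8,"gripper": 1},{"travel": [0,0,0],"spin": 6,"gripper": 1}]}}

```text
time: 10.6
eef_pos: [525.9, -76.0, 114.0]
ee_rot: [[0.501, 0.865, 0.0], [0.865, -0.501, 0.0], [0.0, 0.0, -1.0]]
ft_force: [-0.1, 0.3, -2.0]
grip_width: 11.3
grasp_force: 59.1
```

Call:
{"api": "move_arm", "payload": {"commands": [{"travel": [0,0,0],"spin": 1.2,"gripper": 1},{"travel": [0,0,0],"spin": 2.4,"gripper": 1},{"travel": [0,0,0],"spin": 3.6,"gripper": 1},{"travel": [0,0,0],"spin": 4.8,"gripper": 1},{"travel": [0,0,0],"spin": 6,"gripper": 1}]}}

```text
time: 11.1
eef_pos: [525.8, -76.0, 114.0]
ee_rot: [[0.914, 0.405, -0.0], [0.405, -0.914, 0.0], [-0.0, -0.0, -1.0]]
ft_force: [0.6, 0.1, -1.3]
grip_width: 11.2
grasp_force: 59.1
```

Call:
{"api": "move_arm", "payload": {"commands": [{"travel": [0,0,0],"spin": 1.2,"gripper": 1},{"travel": [0,0,0],"spin": 2.4,"gripper": 1},{"travel": [0,0,0],"spin": 3.6,"gripper": 1},{"travel": [0,0,0],"spin": 4.8,"gripper": 1},{"travel": [0,0,0],"spin": 6,"gripper": 1}]}}

```text
time: 11.6
eef_pos: [525.9, -76.0, 114.0]
ee_rot: [[0.978, -0.21, 0.0], [-0.21, -0.978, 0.0], [0.0, -0.0, -1.0]]
ft_force: [0.4, 0.5, -0.7]
grip_width: 11.4
grasp_force: 59.1
```

Call:
{"api": "move_arm", "payload": {"commands": [{"travel": [0,0,0],"spin": 0,"gripper": 1},{"travel": [0,0,0],"spin": 0,"gripper": 1},{"travel": [0,0,0],"spin": 0,"gripper": 1}]}}

```text
time: 11.9
eef_pos: [525.9, -76.0, 114.0]
ee_rot: [[0.979, -0.203, -0.0], [-0.203, -0.979, 0.0], [-0.0, -0.0, -1.0]]
ft_force: [-0.6, 0.6, -1.2]
grip_width: 11.5
grasp_force: 59.1
```

```bash
python3 scan.py; python3 - <<'E'
from crop import *
sd=load('side'); f=sd['frame']
for v in range(190,212): print(v,*['%3d,%3d'%(x[0],x[2]) for x in f[v,236:264]])
E
```

```text
11.95 [525.84 -75.98 114.  ] -11.72 q6 176.53 11.14 [-0.2  0.5 -0.6]
[(np.float64(12.9), np.float64(-0.5), np.float64(-0.5), [550.2, -81.6]), (np.float64(13.2), np.float64(-1.0), np.float64(-0.5), [549.7, -81.5]), (np.float64(13.4), np.float64(-1.0), np.float64(0.0), [549.8, -81.0]), (np.float64(13.5), np.float64(0.0), np.float64(-0.5), [550.7, -81.7])]
190 131,129 132,129 107,104  73, 69  69, 65  51, 49  46, 43  51, 47  51, 51  53, 49  59, 60  56, 55  59, 57  57, 56  50, 46  53, 48  77, 75 128,118 165,147 162,146 163,145 162,146 154,141 154,139 146,134 143,131 115,120 102,152
191 136,133 133,130  85, 81  86, 82 125,122  86, 84  51, 49  48, 47  51, 49  50, 47  56, 53  53, 52  56, 54  52, 51  47, 42  46, 43  61, 55 125,118 158,141 155,139 156,139 158,142 162,144 162,145 162,144 161,142 156,140 239,220
192 128,123 113,110  66, 65  79, 77 113,110 129,125  93, 89  46, 44  47, 46  66, 66  61, 60  56, 55  54, 52  52, 51  93, 85  61, 54  46, 42 120,114 153,137 152,137 151,135 151,136 153,138 155,138 155,140 158,141 164,146 254,233
193 137,134  83, 80  66, 68  70, 71  72, 72  94, 90  80, 76 
[... 3571 characters left out ...]
 206,190 214,199
209  50, 46  50, 48  51, 46  50, 46  50, 47  50, 47  42, 41  42, 37  42, 37  43, 40  45, 42  41, 36  44, 36  42, 39  40, 37  42, 38  42, 38  46, 42  47, 44  70, 67  85, 81  87, 82 117,111 175,168 195,185 180,167 191,176 201,185
210  51, 48  48, 47  50, 47  49, 44  51, 45  50, 47  47, 43  40, 36  43, 38  42, 38  45, 40  42, 39  45, 39  45, 41  43, 38  44, 41  43, 36  43, 38  43, 40  38, 33  39, 33  44, 39  69, 64  87, 83 115,107 121,111 146,132 177,161
211  48, 45  48, 44  49, 45  49, 44  49, 46  41, 38  41, 40  42, 39  42, 40  41, 38  44, 41  40, 36  45, 41  44, 38  40, 38  42, 36  43, 37  45, 41  44, 40  43, 38  43, 40  45, 40  42, 37  44, 38  49, 44  59, 56  79, 70 115,104
```

Call:
{"api": "move_arm", "payload": {"commands": [{"travel": [-0.045,-0.01,0],"spin": 0,"gripper": 1},{"travel": [-0.045,-0.01,0],"spin": 0,"gripper": 1},{"travel": [-0.045,-0.01,0],"spin": 0,"gripper": 1},{"travel": [-0.045,-0.01,0],"spin": 0,"gripper": 1},{"travel": [-0.045,-0.01,0],"spin": 0,"gripper": 1}]}}

```text
time: 12.45
eef_pos: [524.2, -75.2, 114.0]
ee_rot: [[0.979, -0.204, 0.0], [-0.204, -0.979, -0.0], [0.0, 0.0, -1.0]]
ft_force: [0.3, 0.5, -0.9]
grip_width: 11.6
grasp_force: 59.1
```

Call:
{"api": "move_arm", "payload": {"commands": [{"travel": [0,0,0],"spin": 0,"gripper": 1},{"travel": [0,0,0],"spin": 0,"gripper": 1},{"travel": [0,0,0],"spin": 0,"gripper": 1},{"travel": [0,0,0],"spin": 0,"gripper": 1},{"travel": [0,0,0],"spin": 0,"gripper": 1}]}}

```text
time: 12.95
eef_pos: [524.2, -75.2, 114.0]
ee_rot: [[0.979, -0.204, 0.0], [-0.204, -0.979, -0.0], [0.0, 0.0, -1.0]]
ft_force: [0.2, -0.4, -1.2]
grip_width: 11.7
grasp_force: 59.1
```

Call:
{"api": "move_arm", "payload": {"commands": [{"travel": [0,0,0],"spin": 0,"gripper": 1},{"travel": [0,0,0],"spin": 0,"gripper": 1},{"travel": [0,0,0],"spin": 0,"gripper": 1},{"travel": [0,0,0],"spin": 0,"gripper": 1},{"travel": [0,0,0],"spin": 0,"gripper": 1}]}}

```text
time: 13.45
eef_pos: [524.2, -75.2, 114.0]
ee_rot: [[0.979, -0.205, 0.0], [-0.205, -0.979, -0.0], [0.0, 0.0, -1.0]]
ft_force: [-0.2, -0.0, -1.3]
grip_width: 11.5
grasp_force: 59.1
```

Call:
{"api": "move_arm", "payload": {"commands": [{"travel": [0,0,0],"spin": 0,"gripper": 1},{"travel": [0,0,0],"spin": 0,"gripper": 1},{"travel": [0,0,0],"spin": 0,"gripper": 1},{"travel": [0,0,0],"spin": 0,"gripper": 1},{"travel": [0,0,0],"spin": 0,"gripper": 1}]}}

```text
time: 13.95
eef_pos: [524.2, -75.2, 114.0]
ee_rot: [[0.979, -0.205, -0.0], [-0.205, -0.979, 0.0], [-0.0, -0.0, -1.0]]
ft_force: [-0.8, 0.8, -0.1]
grip_width: 11.4
grasp_force: 59.1
```

```bash
python3 scan.py; python3 - <<'E'
import json; json.dump([524.05,-75.2,114,-11.75],open('cmd.json','w'))
E
python3 plan.py 515,-35,140,20 517,20,150,60 530,60,150,100 540,95,150,140 546,101,150,180 546,101,150,220 546,101,130,267.1
```

```text
14.0 [524.16 -75.2  113.97] -11.8 q6 176.64 11.47 [-0.3  0.4 -0.5]
[(np.float64(8.9), np.float64(-0.5), np.float64(-0.5), [548.5, -80.8]), (np.float64(9.2), np.float64(-1.0), np.float64(-0.5), [548.0, -80.7]), (np.float64(10.1), np.float64(-1.0), np.float64(0.0), [548.1, -80.2]), (np.float64(10.2), np.float64(-1.5), np.float64(-0.5), [547.6, -80.6])]
travel [-0.426, -0.938, -0.65] spin -5.292 dist 48.7 -> [515.01, -35.0, 140.0, 20.0]
travel [0.517, -1.275, -0.25] spin -6.666 dist 55.9 -> [517.0, 20.0, 150.0, 60.0]
travel [1.029, -0.218, -0.0] spin -6.667 dist 42.1 -> [530.03, 60.01, 150.0, 100.0]
travel [0.818, 0.397, -0.0] spin -6.667 dist 36.4 -> [539.98, 94.99, 150.0, 140.0]
travel [-0.019, 0.212, -0.0] spin -6.666 dist 8.5 -> [546.02, 100.99, 150.0, 180.0]
travel [0.0, 0.0, -0.0] spin -6.667 dist 0.0 -> [546.02, 100.99, 150.0, 220.0]
travel [0.0, 0.0, 0.5] spin -7.85 dist 20.0 -> [546.02, 100.99, 130.0, 267.1]
```

Call:
{"api": "move_arm", "payload": {"commands": [{"travel": [-0.1,-0.23,-0.16],"spin": -1.1,"gripper": 1},{"travel": [-0.21,-0.47,-0.32],"spin": -2.2,"gripper": 1},{"travel": [-0.32,-0.7,-0.48],"spin": -3.4,"gripper": 1},{"travel": [-0.426,-0.938,-0.65],"spin": -4.6,"gripper": 1},{"travel": [-0.426,-0.938,-0.65],"spin": -5.292,"gripper": 1}]}}

```text
time: 14.5
eef_pos: [515.5, -34.1, 141.0]
ee_rot: [[0.938, 0.346, 0.001], [0.346, -0.938, 0.0], [0.001, 0.0, -1.0]]
ft_force: [-0.4, 0.6, -0.8]
grip_width: 11.6
grasp_force: 59.1
```

Call:
{"api": "move_arm", "payload": {"commands": [{"travel": [0.1,-0.25,-0.05],"spin": -1.333,"gripper": 1},{"travel": [0.2,-0.51,-0.1],"spin": -2.667,"gripper": 1},{"travel": [0.31,-0.76,-0.15],"spin": -4,"gripper": 1},{"travel": [0.41,-1.02,-0.2],"spin": -5.333,"gripper": 1},{"travel": [0.517,-1.275,-0.25],"spin": -6.666,"gripper": 1}]}}

```text
time: 15.0
eef_pos: [517.1, 20.4, 150.1]
ee_rot: [[0.496, 0.868, -0.0], [0.868, -0.496, -0.0], [-0.0, -0.0, -1.0]]
ft_force: [0.1, 0.3, -1.3]
grip_width: 11.3
grasp_force: 59.1
```

Call:
{"api": "move_arm", "payload": {"commands": [{"travel": [0.2,-0.04,0],"spin": -1.333,"gripper": 1},{"travel": [0.4,-0.09,0],"spin": -2.667,"gripper": 1},{"travel": [0.6,-0.13,0],"spin": -4,"gripper": 1},{"travel": [0.8,-0.17,0],"spin": -5.333,"gripper": 1},{"travel": [1.029,-0.218,0],"spin": -6.667,"gripper": 1}]}}

```text
time: 15.5
eef_pos: [530.3, 60.2, 150.0]
ee_rot: [[-0.178, 0.984, -0.0], [0.984, 0.178, -0.0], [-0.0, -0.0, -1.0]]
ft_force: [-0.2, -0.0, -0.7]
grip_width: 11.2
grasp_force: 59.1
```

Call:
{"api": "move_arm", "payload": {"commands": [{"travel": [0.16,0.08,0],"spin": -1.333,"gripper": 1},{"travel": [0.32,0.16,0],"spin": -2.667,"gripper": 1},{"travel": [0.49,0.24,0],"spin": -4,"gripper": 1},{"travel": [0.65,0.32,0],"spin": -5.333,"gripper": 1},{"travel": [0.818,0.397,0],"spin": -6.667,"gripper": 1}]}}

```text
time: 16.0
eef_pos: [540.3, 95.2, 149.9]
ee_rot: [[-0.769, 0.639, -0.0], [0.639, 0.769, -0.0], [-0.0, -0.0, -1.0]]
ft_force: [0.0, 0.9, -1.0]
grip_width: 11.2
grasp_force: 59.1
```

Call:
{"api": "move_arm", "payload": {"commands": [{"travel": [0,0.04,0],"spin": -1.333,"gripper": 1},{"travel": [-0.01,0.08,0],"spin": -2.667,"gripper": 1},{"travel": [-0.01,0.13,0],"spin": -4,"gripper": 1},{"travel": [-0.02,0.17,0],"spin": -5.333,"gripper": 1},{"travel": [-0.019,0.212,0],"spin": -6.666,"gripper": 1}]}}

```text
time: 16.5
eef_pos: [546.3, 101.0, 149.9]
ee_rot: [[-1.0, -0.005, -0.0], [-0.005, 1.0, -0.0], [0.0, -0.0, -1.0]]
ft_force: [0.7, 0.4, -1.2]
grip_width: 11.4
grasp_force: 59.1
```

Call:
{"api": "move_arm", "payload": {"commands": [{"travel": [0,0,0],"spin": -1.333,"gripper": 1},{"travel": [0,0,0],"spin": -2.667,"gripper": 1},{"travel": [0,0,0],"spin": -4,"gripper": 1},{"travel": [0,0,0],"spin": -5.333,"gripper": 1},{"travel": [0,0,0],"spin": -6.667,"gripper": 1}]}}

```text
time: 17.0
eef_pos: [546.2, 101.0, 149.9]
ee_rot: [[-0.763, -0.647, -0.0], [-0.647, 0.763, -0.0], [0.0, 0.0, -1.0]]
ft_force: [-0.1, -0.9, -1.4]
grip_width: 11.5
grasp_force: 59.1
```

Call:
{"api": "move_arm", "payload": {"commands": [{"travel": [0,0,0.1],"spin": -1.333,"gripper": 1},{"travel": [0,0,0.2],"spin": -2.667,"gripper": 1},{"travel": [0,0,0.3],"spin": -4,"gripper": 1},{"travel": [0,0,0.4],"spin": -5.333,"gripper": 1},{"travel": [0,0,0.5],"spin": -6.667,"gripper": 1}]}}

```text
time: 17.5
eef_pos: [546.2, 101.0, 129.8]
ee_rot: [[-0.169, -0.986, -0.0], [-0.986, 0.169, 0.0], [0.0, 0.0, -1.0]]
ft_force: [0.4, 0.1, -0.9]
grip_width: 11.3
grasp_force: 59.1
```

Call:
{"api": "move_arm", "payload": {"commands": [{"travel": [0,0,0],"spin": -1.183,"gripper": 1},{"travel": [0,0,0],"spin": -1.183,"gripper": 1},{"travel": [0,0,0],"spin": -1.183,"gripper": 1},{"travel": [0,0,0],"spin": -1.183,"gripper": 1}]}}

```text
time: 17.9
eef_pos: [546.4, 101.0, 130.1]
ee_rot: [[-0.053, -0.999, 0.0], [-0.999, 0.053, 0.0], [-0.0, -0.0, -1.0]]
ft_force: [-0.0, 0.2, -0.7]
grip_width: 11.1
grasp_force: 59.1
```

```bash
python3 - <<'E'
from crop import *
t=snap('top');sd=snap('side')
s=robot.sense(); print(s['time'],np.array(s['eef_pos']).round(2),np.degrees(np.arctan2(s['ee_rot'][1][0],s['ee_rot'][0][0])).round(2),np.array(s['ft_force']).round(1),s['grip_width'],s['grasp_force'],np.round(s['q'],1))
comp('pics/c6.png',[(t,(175,180,80,60)),(sd,(240,130,80,60)),(sd,(250,140,48,36)),(sd,(250,150,40,30))])
E
```

```text
18.0 [546.37 100.99 130.12] -93.01 [-0.3  1.2 -0.9] 10.978500328171396 59.13160979747772 [  3.8  13.1 -17.9  59.    0.  -83.2]
```

View pics/c6.png

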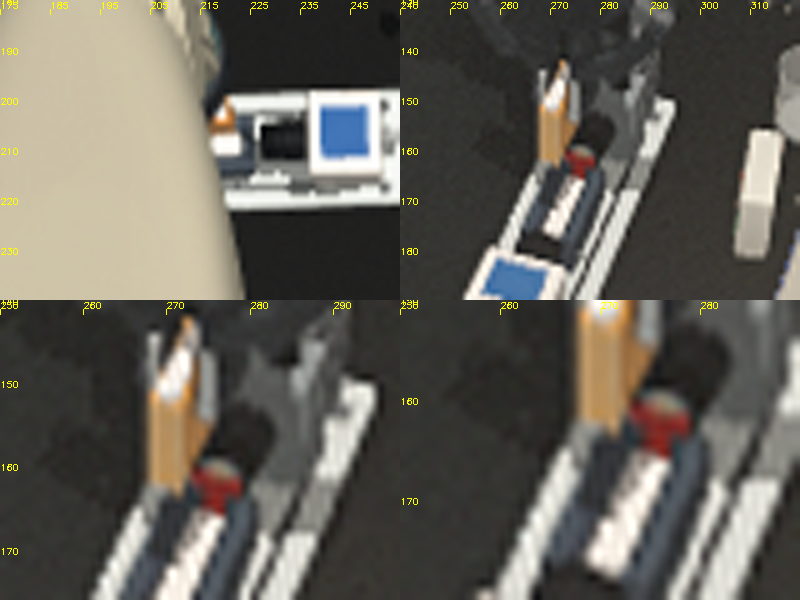

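```bash
cat > pk.py <<'E'
from fit import *
from scipy.optimize import minimize
def L(n):
    c=load(n); k=c['camera_matrix'].copy(); k[0]*=1.5625;k[1]*=1.5625; k[0,2]+=.28125;k[1,2]+=.28125
    c['camera_matrix']=k; c['frame']=cv2.imread(f'pics/{n}0.png')[...,::-1]; return c
def rect(l,w,z): return np.array([[-l/2,-w/2,z],[l/2,-w/2,z],[l/2,w/2,z],[-l/2,w/2,z]])
def vis(c,p,win,l0=55):
    u0,u1,v0,v1=win; out=None
    for P in(rect(55,15,38),rect(55,15,41.5),rect(62,22,45)):
        m=np.zeros(((v1-v0)*S,(u1-u0)*S),np.uint8); q=(proj(c,pose(p,P))-[u0-.5,v0-.5])*S
        cv2.fillConvexPoly(m,np.round(q).astype(np.int32),255); out=m if out is None else out&m
    return cv2.GaussianBlur(cv2.resize(out,(u1-u0,v1-v0),interpolation=cv2.INTER_AREA)/255.,(3,3),.8)
def run(views):
    def cost(p): return sum((np.abs(vis(c,p,w)-m)*k).sum() for c,w,m,k in views)
    r=min((minimize(cost,[546+a,100+b,-92.9],method='Nelder-Mead',options=dict(initial_simplex=[[546+a,100+b,-92.9],[550+a,100+b,-92.9],[546+a,104+b,-92.9],[546+a,100+b,-90]])) for a in(-2,2) for b in(-2,2)),key=lambda r:r.fun)
    return r.x.round(2),round(r.fun,1)
V={}
for n,w in(('top',(318,360,310,344)),('side',(405,445,240,295))):
    c=L(n); f=c['frame'][w[2]:w[3],w[0]:w[1]].astype(float); m=np.clip((f.min(2)-70)/(190-70),0,1)
    q=proj(c,pose([546,100,-92.9],rect(70,30,38))); k=np.zeros(m.shape,np.uint8); cv2.fillConvexPoly(k,np.round(q-[w[0],w[2]]).astype(np.int32),1)
    V[n]=(c,w,m,k); print(n,m.sum()); cv2.imwrite(f'm_{n}.png',np.hstack([f[...,::-1],np.repeat(m[...,None]*255,3,2)]))
if __name__=='__main__':
    print('top',run([V['top']]),'side',run([V['side']]))
    a,b=[cv2.resize(cv2.imread(f'm_{n}.png'),None,fx=5,fy=5,interpolation=0) for n in V]
    H=max(a.shape[0],b.shape[0]); pad=lambda x:cv2.copyMakeBorder(x,0,H-x.shape[0],0,0,0)
    im=np.hstack([pad(a),pad(b)]); cv2.imwrite('pics/c7.png',cv2.resize(im,(800,int(H*800/im.shape[1]))))
E
python3 pk.py
```

```text
top 794.5583333333333
side 821.6166666666667
top (array([546.09, 101.67, -91.81]), np.float64(65.0)) side (array([546.3 , 101.62, -92.18]), np.float64(27.8))[ WARN:0@0.818] global loadsave.cpp:1063 imwrite_ Unsupported depth image for selected encoder is fallbacked to CV_8U.
```

View pics/c7.png

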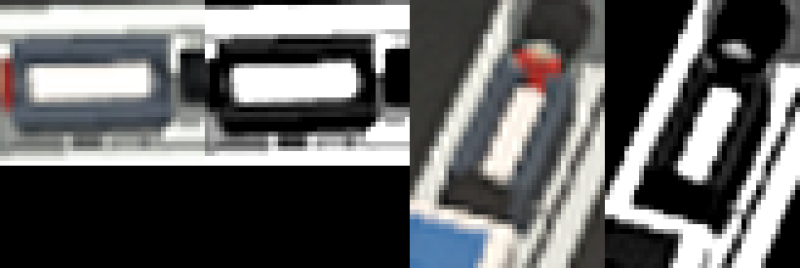

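```bash
cat > scan2.py <<'E'
from chk import *
def scan(vmin,off=21.5):
    s=snap('side'); st=robot.sense(); p0=np.array(st['eef_pos']); yaw=np.degrees(np.arctan2(st['ee_rot'][1][0],st['ee_rot'][0][0])); zb=p0[2]-off
    w=(258,284,vmin,172); sub=s['frame'][w[2]:w[3],w[0]:w[1]].astype(float)
    m=np.clip((sub[...,0]-sub[...,2]-15)/45,0,1)*(sub[...,1]>.42*sub[...,0]) 
    for v in range(vmin,168): print(v,*['%3d,%3d,%3d'%tuple(x) for x in s['frame'][v,264:280]])
    best=[]
    for a in np.arange(-5,5.1,.5):
        for b in np.arange(-5,5.1,.5):
            c=p0[:2]+[a,b]; e=np.abs(sil(s,[*c,yaw],[box(52.5,12.5,zb,zb+45)],w)-m).sum(); best.append((round(float(e),1),float(a),float(b)))
    best.sort(); print(st['time'],p0.round(2),yaw.round(2),best[:8])
scan(155)
E
python3 scan2.py
```

```text
155  40, 40, 36  41, 41, 37  36, 38, 36  82, 71, 58 184,149,104 180,143, 93 180,142, 96 176,143,101 154,111, 64 158,115, 68 154,110, 68  85, 69, 52  37, 36, 37  43, 41, 38  43, 42, 39  43, 41, 39
156  43, 43, 39  43, 42, 37  41, 38, 38  83, 72, 56 183,147,102 182,143, 95 179,142, 94 175,142,100 155,111, 68 158,115, 69 141,103, 66  42, 40, 37  38, 36, 36  38, 38, 34  39, 36, 35  42, 40, 37
157  42, 38, 37  41, 41, 38  40, 38, 36  82, 73, 56 184,148,103 179,142, 93 181,143, 94 176,143,101 156,112, 68 160,115, 69  85, 64, 47  31, 31, 31  35, 34, 32  35, 35, 30  39, 37, 36  42, 40, 38
158  41, 38, 39  41, 40, 40  41, 41, 38  83, 72, 58 183,147,103 182,144, 94 183,144, 91 176,144,102 157,113, 68 139,103, 65  35, 35, 32  32, 32, 29  33, 29, 27  34, 34, 29  37, 36, 34  38, 34, 32
159  43, 42, 38  39, 38, 34  38, 37, 37  83, 74, 59 184,149,105 183,145, 94 184,145, 92 178,145,104 155,112, 66  81, 64, 47  72, 75, 75 108,106, 99 110,108, 98  79, 78, 77  36, 35, 33  34, 32, 28
160  43, 41, 39  40, 41, 36  40, 39, 34  85, 73, 59 184,148,101 184,143, 91 184,144, 91 178,141, 95 152,118, 78  90, 38,
[... 936 characters left out ...]
 53, 52, 56  53, 55, 58  54, 56, 56 122,118,112 136,110,102 141,109,100 128, 51, 47  51, 58, 62  78, 86, 93  84, 91, 98
166  53, 53, 48 157,156,149 213,213,204 133,133,127  90, 90, 89  51, 54, 56  58, 58, 60  54, 53, 57  75, 74, 73 154,147,139 159,148,139 239,231,221 209,201,192  62, 68, 75  83, 90, 97  82, 89, 96
167  71, 70, 66 219,218,210 228,226,218 185,185,179  71, 77, 83  52, 56, 57  57, 57, 60  53, 55, 56 124,119,112 162,153,144 236,227,219 253,245,235 155,152,147  73, 79, 86  83, 89, 96  76, 82, 88
18.05 [546.4  100.97 130.12] -93.0 [(15.7, -1.5, 0.5), (16.1, -1.5, 0.0), (16.2, -1.5, 1.0), (16.3, -1.5, -0.5), (16.5, -1.5, 1.5), (16.8, -2.0, 1.5), (16.8, -1.0, 0.0), (16.9, -2.0, 1.0)]
```

```bash
python3 - <<'E'
import json; json.dump([546.3,101.0,130,267.1],open('cmd.json','w'))
E
python3 plan.py 547.75,101.3,70,267.4 547.75,101.3,60,267.4
```

```text
travel [-0.009, -0.036, 1.5] spin -0.05 dist 60.0 -> [547.76, 101.29, 70.0, 267.4]
travel [-0.0, 0.0, 0.25] spin 0.0 dist 10.0 -> [547.76, 101.29, 60.0, 267.4]
```

Call:
{"api": "move_arm", "payload": {"commands": [{"travel": [-0.009,-0.036,0],"spin": -0.05,"gripper": 1},{"travel": [-0.009,-0.036,0.5],"spin": -0.05,"gripper": 1},{"travel": [-0.009,-0.036,1.0],"spin": -0.05,"gripper": 1},{"travel": [-0.009,-0.036,1.4],"spin": -0.05,"gripper": 1},{"travel": [-0.009,-0.036,1.5],"spin": -0.05,"gripper": 1}]}}

```text
time: 18.55
eef_pos: [546.0, 101.1, 68.0]
ee_rot: [[-0.046, -0.999, -0.004], [-0.999, 0.046, -0.0], [0.0, 0.004, -1.0]]
ft_force: [0.1, -0.4, -1.1]
grip_width: 11.6
grasp_force: 59.1
```

Call:
{"api": "move_arm", "payload": {"commands": [{"travel": [0,0,0],"spin": 0,"gripper": 1},{"travel": [0,0,0.03],"spin": 0,"gripper": 1},{"travel": [0,0,0.06],"spin": 0,"gripper": 1},{"travel": [0,0,0.09],"spin": 0,"gripper": 1},{"travel": [0,0,0.12],"spin": 0,"gripper": 1}]}}

```text
time: 19.05
eef_pos: [548.2, 101.3, 65.7]
ee_rot: [[-0.046, -0.999, 0.001], [-0.999, 0.046, 0.0], [-0.0, -0.001, -1.0]]
ft_force: [-0.6, 0.3, -1.5]
grip_width: 11.2
grasp_force: 59.1
```

Call:
{"api": "move_arm", "payload": {"commands": [{"travel": [0,0,0.03],"spin": 0,"gripper": 1},{"travel": [0,0,0.06],"spin": 0,"gripper": 1},{"travel": [0,0,0.1],"spin": 0,"gripper": 1},{"travel": [0,0,0.13],"spin": 0,"gripper": 1},{"travel": [0,0,0.13],"spin": 0,"gripper": 1}]}}

```text
time: 19.55
eef_pos: [548.0, 101.8, 59.9]
ee_rot: [[-0.046, -0.999, 0.001], [-0.999, 0.046, 0.001], [-0.001, -0.0, -1.0]]
ft_force: [0.5, 2.4, -0.8]
grip_width: 11.5
grasp_force: 59.2
```

```bash
python3 - <<'E'
from crop import *
F=[]
for i in range(5):
    sd=snap('side'); s=robot.sense(); F.append(s['ft_force'])
print(s['time'],np.array(s['eef_pos']).round(2),np.mean(F,0).round(2),np.round(s['wrist_torque'],2),s['grip_width'])
comp('pics/c8.png',[(sd,(240,130,80,60)),(sd,(250,145,40,30)),(sd,(258,150,24,18)),(sd,(258,150,24,18))])
E
```

```text
19.8 [547.93 101.68  59.94] [ 0.88  3.03 -1.26] [ 0.81 -0.3   0.03] 11.471294198917915
```

View pics/c8.png

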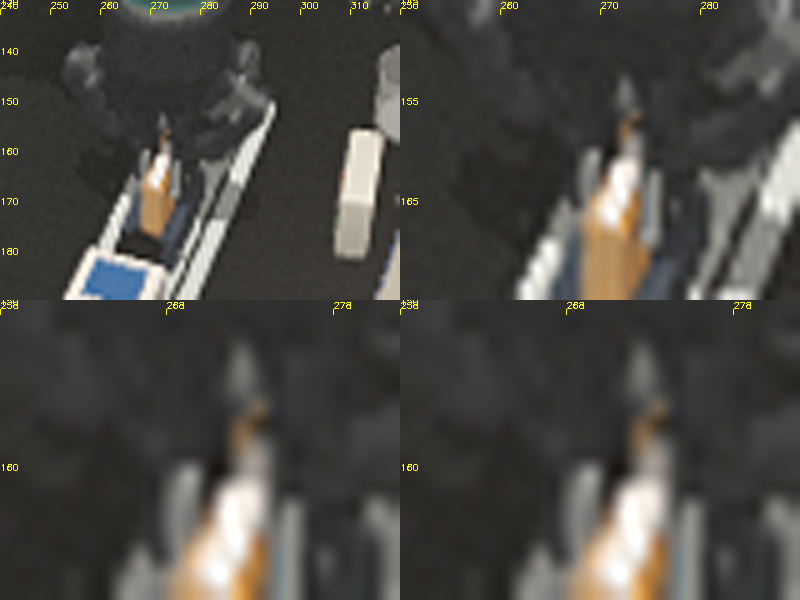

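Call:
{"api": "move_arm", "payload": {"commands": [{"travel": [-0.02,0,0],"spin": 0,"gripper": 1},{"travel": [-0.02,0,0],"spin": 0,"gripper": 1},{"travel": [-0.02,0,0.04],"spin": 0,"gripper": 1},{"travel": [-0.02,0,0.07],"spin": 0,"gripper": 1},{"travel": [-0.02,0,0.1],"spin": 0,"gripper": 1}]}}

```text
time: 20.3
eef_pos: [547.9, 101.9, 56.4]
ee_rot: [[-0.046, -0.999, 0.0], [-0.999, 0.046, -0.0], [0.0, -0.0, -1.0]]
ft_force: [-1.5, 0.8, 5.4]
grip_width: 10.9
grasp_force: 59.9
```

Call:
{"api": "move_arm", "payload": {"commands": [{"travel": [0,0,0.02],"spin": 0,"gripper": 1},{"travel": [0,0,0.04],"spin": 0,"gripper": 1},{"travel": [0,0,0.06],"spin": 0,"gripper": 1},{"travel": [0,0,0.07],"spin": 0,"gripper": 1},{"travel": [0,0,0.07],"spin": 0,"gripper": 1}]}}

```text
time: 20.8
eef_pos: [547.8, 101.9, 53.4]
ee_rot: [[-0.046, -0.999, 0.0], [-0.999, 0.046, -0.0], [0.0, -0.0, -1.0]]
ft_force: [-0.4, 1.1, 4.9]
grip_width: 11.3
grasp_force: 60.0
```

```bash
cat > st.py <<'E'
from h import *
F=[]
for i in range(5):
    sd=snap('side'); s=robot.sense(); F.append(s['ft_force'])
print(s['time'],np.array(s['eef_pos']).round(2),np.mean(F,0).round(2),np.round(s['wrist_torque'],2),s['grip_width'])
E
python3 st.py
```

```text
21.05 [547.83 101.92  53.43] [-0.8   1.37  5.13] [0.3  0.36 0.02] 11.263318094350026
```

Call:
{"api": "move_arm", "payload": {"commands": [{"travel": [0,0,0.02],"spin": 0,"gripper": 1},{"travel": [0,0,0.03],"spin": 0,"gripper": 1},{"travel": [0,0,0.04],"spin": 0,"gripper": 1},{"travel": [0,0,0.05],"spin": 0,"gripper": 1},{"travel": [0,0,0.05],"spin": 0,"gripper": 1}], "grip_force": 80}}

```text
time: 21.55
eef_pos: [547.9, 101.9, 51.7]
ee_rot: [[-0.046, -0.999, 0.0], [-0.999, 0.046, -0.0], [0.0, -0.0, -1.0]]
ft_force: [-2.0, 1.2, 6.9]
grip_width: 10.7
grasp_force: 83.4
```

```bash
python3 st.py
```

```text
21.8 [547.86 101.95  51.66] [-1.87  0.9   6.52] [0.23 0.43 0.01] 10.827242187590798
```

Nearly at the stop; press on until the force rises.

Call:
{"api": "move_arm", "payload": {"commands": [{"travel": [0,0,0.01],"spin": 0,"gripper": 1},{"travel": [0,0,0.02],"spin": 0,"gripper": 1},{"travel": [0,0,0.03],"spin": 0,"gripper": 1},{"travel": [0,0,0.03],"spin": 0,"gripper": 1},{"travel": [0,0,0.03],"spin": 0,"gripper": 1}]}}

```text
time: 22.3
eef_pos: [547.9, 101.9, 51.7]
ee_rot: [[-0.046, -0.999, 0.0], [-0.999, 0.046, -0.0], [0.0, -0.0, -1.0]]
ft_force: [-4.3, -0.0, 14.9]
grip_width: 11.0
grasp_force: 84.4
```

```bash
python3 st.py
```

```text
22.55 [547.92 101.92  51.64] [-4.04  0.48 14.05] [ 0.24  0.99 -0.03] 10.744055329691568
```

```bash
python3 -c "
from rig import robot
print(robot.close_job())"
```

```text
the job is handed in; nothing more can be done
None
```

I showed the amber cell to the microscope, marked window first and then the other, each held for about 1.5 s. It is now in the photometer with the mark towards the lamp, still gripped and pressed onto the stop at about 14 N. I judged that from the height and force readings, with no picture of the shutter itself. Focus position is by camera measurement, good to about 2 mm. The job was handed in at 22.6 s.

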